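# Refit the snap-button handle of the burger press

### The job

The burger press has been washed: put its handle back. Squeeze the two spring buttons on the handle's stem flush and slide the stem into the socket at the end of the press's lever, then push the handle home until both buttons pop out through the socket's side holes and the collar meets the mouth. Work gently, feeling for contact and never forcing or ramming it, and leave the press closed and the other things on the bench where they are.

Things in the scene. Friction and masses are not known exactly. Their poses are not given: they have to be found in the camera images.
- press: Fixed aluminium burger press, closed: base 270 x 170 x 20 mm, 145 mm round mould, steel lever from the rear hinge (top 128 mm) to the front. The hinge pin runs in a slot: pushed with more than about 3 N along its axis the lever slides back, up to 10 mm, before it stands firm. Origin: base's middle at bench level. x points from its open front to the hinge, along the socket's axis; z up.
- socket_mouth (a point): Centre of the open end of the socket, a square steel tube ending the press's lever: 30 mm square outside, 24 mm bore, 3 mm walls, sharp unflared rim. x points into the socket along its axis, y level across, z up. 110 mm above the bench, 140 to 150 mm in front of the press's origin (end play of the hinge); the base starts 10 mm or more behind the mouth; the bench before it is clear.
- socket_holes (a point): Point on the socket's axis 34 mm inside the mouth, same axes. In each side wall (+y and -y) a round 13 mm hole is centred level with this point, for the buttons to pop out through.
- press_lever (a joint): Lever angle (rad): 0 closed and level, resting on its stop (so at the start); grows as the front is lifted. Only its weight (1.5 kg) and slight friction hold it down.
- handle: The loose handle, 197 mm long, about 0.17 kg: square steel stem, collar and black grip, lying flat on grip and collar, the stem 1 mm clear of the bench. Origin: under the collar's front face at bench level; x along the handle to the stem's tip, y across, z up; its axis runs 12 mm above the origin. Centre of mass about 7 mm behind the origin.
- handle_stem (a point): Point on the handle's axis midway between its two buttons, 34.5 mm ahead of the collar's face; axes as the handle's. The stem is 22 mm square; its tip is 58 mm ahead of this point and tapers to 16 mm over the last 8 mm. The collar is 36 mm wide, 24 mm tall, 6 mm thick, and stops on the socket's mouth when home; then this point is at socket_holes.
- handle_grip (a point): Centre of the handle's black grip (100 mm long, 30 mm wide, 24 mm tall, rounded, ribs 1 mm proud at the sides), 88.5 mm behind handle_stem, same axes; the butt end is 50 mm farther back.
- button_a (a joint): How far the button on the stem's +y side is pressed in (m): 0 standing 7 mm out of the stem, 0.007 flush. 11 mm round steel, sides upright to 5 mm, shallow domed nose; 1.5 N at first touch, 6 N flush. Standing out it stops dead on the socket's rim. Squeezed, it passes under.
- button_b (a joint): The same for the button on the -y side. Pads that cover a button's front half meet the rim too soon: press only the rear part (pads' front edge within 2 mm of the button's middle) and slide on till the pads meet the rim. The rim then keeps the button in when the fingers open, and pushing the handle on makes it slide under.
- spatula: Bystander: spatula with a black handle, 260 mm, lying flat. Leave alone.
- sauce_bottle: Bystander: white squeeze bottle, 58 mm across, 175 mm tall. Leave alone.
- salt_jar: Bystander: clear jar with a metal cap, 48 mm across, 85 mm tall. Leave alone.
- tub_stack: Bystander: stack of white round tubs, 114 mm across, 134 mm tall. Leave alone.
- steel_bowl: Bystander: steel bowl, 130 mm across, 50 mm tall. Leave alone.
- brush: Bystander: wooden pastry brush, 200 mm, lying flat. Leave alone.
- tub_lid: Bystander: white round plastic lid, 120 mm across, 10 mm thick, lying flat. Leave alone.
- cup: Bystander: white cup, 72 mm across, 95 mm tall. Leave alone.
Things that resemble listed ones, but are neither listed nor needed, are in the scene too. Leave any green or turquoise look-alike of the handle alone.

How it is judged:
On the way:
1. both buttons are pressed in under the socket's wall, with the stem part of the way in (x of handle_stem in the frame of socket_mouth between 0.006 and 0.03 m and value of joint each of button_a, button_b above 0.004 m).
At the end, for the whole second after the job is handed in: The handle is in the socket with the middle of its buttons 34 mm (within 2.5 mm) inside the mouth and its axis within 0.1 rad of the socket's, both buttons out again (pressed less than 2 mm) through the side holes, the press closed (lever below 0.05 rad), the handle at rest (x of handle_stem in the frame of socket_mouth between 0.0315 and 0.0365 m and value of joint each of button_a, button_b below 0.002 m and angle between the x axis of handle_stem and the x axis of socket_mouth, either way round below 0.1 rad and distance between handle_stem and socket_mouth below 0.037 m and value of joint press_lever below 0.05 rad and linear speed of handle below 0.02 m/s); the robot touches nothing.
It fails at once if the handle or its buttons pressed against the press with more than 40 N (contact force between handle and press above 40 N).
It fails at once if the gripper pressed against the press with more than 30 N (contact force between the fingers and press above 30 N).
It fails at once if a bystander moved by more than 30 mm (distance of any of spatula, sauce_bottle, salt_jar, tub_stack, steel_bowl, brush, tub_lid, cup from where it was at the start of the episode above 0.03 m).
It also fails if it takes over 51 s, if anything falls off the work surface, if the arm or the gripper's body presses on something with over 40 N, if the wrist force passes 120 N, or if a joint passes its speed limit or range.

### The arm

A 7-joint arm with a two-finger parallel gripper is mounted at the origin on the work surface. World frame = base frame: x ahead of the robot, y to its left, z up, the work surface at z = 0. Lengths are in m, angles in rad, forces in N, time in s.
With the tool pointing down it reaches from about 0.425 to 0.95 m from the base axis. Payload 4.7 kg.
Tool frame: the origin (TCP) lies on the centre line of the jaws, within the pads' length; the fingertips stand 8 mm ahead of it and the grasp point (between the pads) lies 11 mm behind it; z points along the fingers, y is the direction in which the jaws open and shut (so a half turn about z gives the same grasp; the last joint's range is limited). The gripper opens to 87 mm and grips with 3 to 60 N. Pads are 19 mm wide; open, the fingers measure 117 mm over their backs; the gripper's body (75 mm by 190 mm) begins 51 mm behind the grasp point.
Start: joints at [1.221, 0.469, -0.049, 1.532, 0.024, 1.141, -0.082], TCP at [0.213, -0.641, 0.231] pointing down, gripper open.
Joint ranges: [-2.59, 2.59], [-0.33, 1.99], [-1.39, 1.29], [0.1, 2.45], [-1.04, 4.18], [0.21, 1.99], [-2.66, 2.66]. Speed limits (rad/s): [2.57, 2.57, 3.14, 3.14, 3.14, 3.14, 3.14].

### API

Orientations are given as a rotation vector (axis times angle).
In Python, from station import state, grab_frame, get_calibration, job_done gives the robot as it stands. The module is installed in compiled form; this text tells all that it offers.
- The arm moves only by the tool step_arm, never from a script. Its argument "increments" is a list of rows, each an object with "xyz": the shift along the tool's x, y, z in m, a list of three; "rot": the turn, a rotation vector about the tool's x, y, z in rad, a list of three; "grip": the finger opening in m, from 0 to 0.087. A call has 1 to 12 rows; each row shifts and turns the commanded pose from where the row before left it, along the tool's axes as they then stand; what a row does not reach is not made up. A row lasts 1/12 s, in which the tool goes at most 41.7 mm and 7.16 degrees, less where a joint would pass 70% of its speed; a pose out of reach is approached as far as the arm can. A call with a gripper value outside its range is refused whole. The fingers move at their own pace and stop on an object; "grip_force" is the grip in N (left out, the last holds). Time passes only in rows, so rows that do not move let the fingers close. It gives the time, the measured TCP pose, the force and the opening at its end, in the units of the state.
- state(): the state, without advancing time (a new reading comes with each control period).
- grab_frame(name): name is "side" or "top" or "wrist"; returns the picture (400x640x3 uint8, red, green, blue); there is no depth.
- get_calibration(name): a dict with "fx", "fy", "cx", "cy" (pixels), "camera_from_world" (4x4, takes a point from world to camera coordinates). Camera axes: x right, y up, looking along -z (the intrinsics and any distortion apply to the point x, -y, -z); pixel columns grow to the right and rows downward; lengths in m; the calibration is good to about 2 mm. A picture is of the moment at which its call begins: read the wrist's pose just before it. get_calibration takes no time and is no camera call; for the wrist camera it gives the pose at the moment of the call.
- job_done(): hands the job in, once; it reports no verdict.
The state is a dict: "t": time; "joints": joint angles; "joint_velocities": joint speeds; "effort": joint torques, N m; "ee_pos": TCP position; "eef_rot": TCP orientation; "wrist_force": force on the tool from outside, world axes, zero at the start; "torque": the same for the moment, N m; "finger_gap": finger opening in m.
Only numpy, scipy, OpenCV 4.12 (cv2) and the standard library are available. Lean on these libraries where they do the work, as an engineer would, in place of code of your own. Each camera call takes 0.05 s, during which the arm holds its last target.

## Working session

There is one attempt and no reset: what is moved stays moved. The work goes in short steps, Python scripts to look and compute and a tool call to move; the robot and the scene stay as the last step left them, time stands still between calls to the robot, and variables do not carry over. Pictures are saved under pics/ and viewed, and the job is handed in when it is done.

Besides the shell and the picture viewer there is one more tool, called after ">>>" as name([rows], argument=value, ...), one row to a line, values as JSON. step_arm: Moves the arm, as the interface text tells. Its arguments: {"type":"object","properties":{"increments":{"type":"array"},"grip_force":{"type":"number"}},"required":["increments"]}

```bash
mkdir -p pics; python3 - <<'E'
from station import *
import cv2
for n in ["side","top","wrist"]:
    im=grab_frame(n); cv2.imwrite(f"pics/{n}0.png",im[:,:,::-1])
    c=get_calibration(n); print(n,{k:(v if not hasattr(v,'tolist') else v.tolist()) for k,v in c.items()})
print(state())
E
```

```text
side {'fx': 365.9344770741049, 'fy': 365.9344770741049, 'cx': 322.7009928829415, 'cy': 207.15536580901409, 'camera_from_world': [[-0.7500492896687264, -0.6613296133052337, 0.008318992306107343, 0.5321375201942544], [0.42239384125327833, -0.4693048036181796, 0.7754588603995716, -0.23016998829629493], [-0.508929765231647, 0.5851462585255518, 0.6313432902904795, -0.9252350899632706], [0.0, 0.0, 0.0, 1.0]]}
top {'fx': 361.8017345089545, 'fy': 361.8017345089545, 'cx': 316.30831332173443, 'cy': 196.9422273819197, 'camera_from_world': [[-0.014695716075531802, -0.9997759912711626, 0.015231651479456106, 0.15115184035558352], [0.9835149904014276, -0.01170757060396612, 0.18044721235373268, -0.5782779859840387], [-0.18022846496796033, 0.01763235855798682, 0.9834667255921654, -1.2357958579719874], [0.0, 0.0, 0.0, 1.0]]}
wrist {'fx': 328.8788105984643, 'fy': 328.8788105984643, 'cx': 318.5727517894622, 'cy': 196.4641978791517, 'camera_from_world': [[0.31472986948328857, -0.9491798617361631, -0.0016429636487807356, -0.6741431439678184], [0.9093114985647774, 0.3020057804742019, -0.28626055812501955, 0.034208891792045795], [0.2722089415006636, 0.08860078235934041, 0.9581504023546626, -0.3933604372210135], [0.0, 0.0, 0.0, 1.0]]}
{'t': 0.15, 'joints': array([ 1.22110803,  0.46929379, -0.04861526,  1.53338902,  0.02408047,
        1.14100204, -0.0822999 ]), 'joint_velocities': array([ 0.00082549, -0.00233194, -0.00038074, -0.0048441 ,  0.00010718,
       -0.0003212 , -0.00036925]), 'effort': array([ 6.56403208e-04, -5.08426130e+01, -8.10732949e-02, -2.36418182e+01,
       -6.13939413e-02,  3.56584252e-02,  9.44217368e-05]), 'ee_pos': array([ 0.21273498, -0.64014242,  0.22972811]), 'eef_rot': array([-3.09979329e+00, -5.01552346e-01,  4.07942813e-04]), 'wrist_force': array([-0.20474339, -0.33699603, -0.12003004]), 'torque': array([ 0.02063387,  0.03430119, -0.0174865 ]), 'finger_gap': 0.08724207788233292}
```

View pics/top0.png

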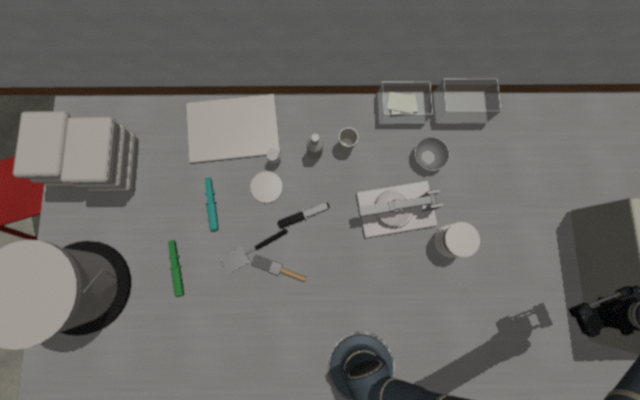

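View pics/side0.png

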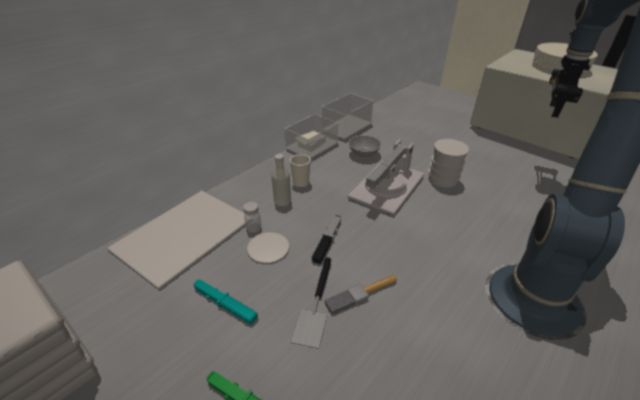

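View pics/wrist0.png

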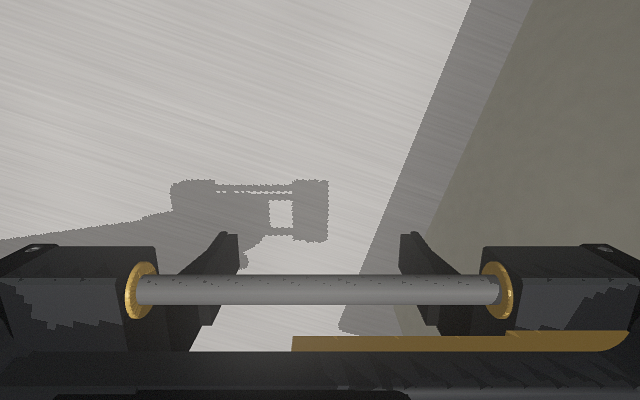

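```bash
python3 - <<'E'
import cv2
t=cv2.imread("pics/top0.png"); s=cv2.imread("pics/side0.png")
cv2.imwrite("pics/c1.png",cv2.resize(t[170:270,255:355],None,fx=6,fy=6,interpolation=cv2.INTER_CUBIC))
cv2.imwrite("pics/c2.png",cv2.resize(t[165:245,350:450],None,fx=7,fy=7,interpolation=cv2.INTER_CUBIC))
cv2.imwrite("pics/c3.png",cv2.resize(s[130:270,300:430],None,fx=4,fy=4,interpolation=cv2.INTER_CUBIC))
E
```

```text
(no output)
```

View pics/c1.png

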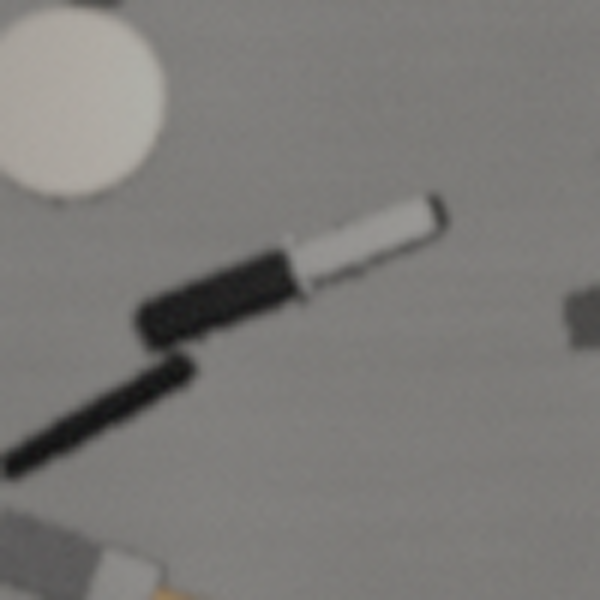

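View pics/c2.png

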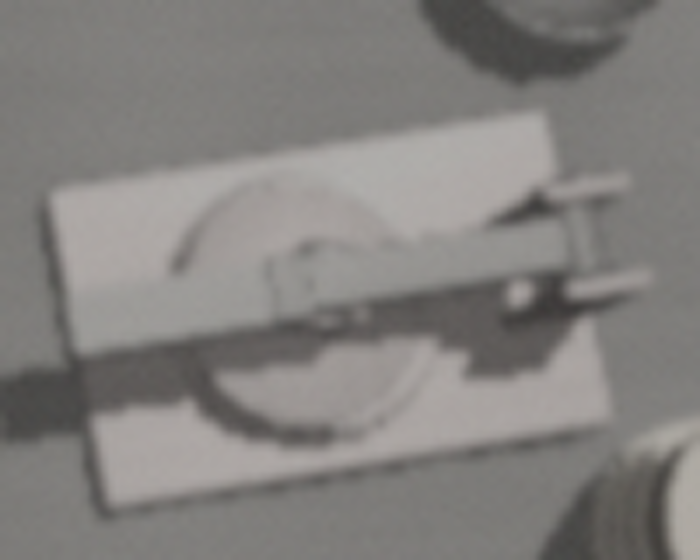

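View pics/c3.png

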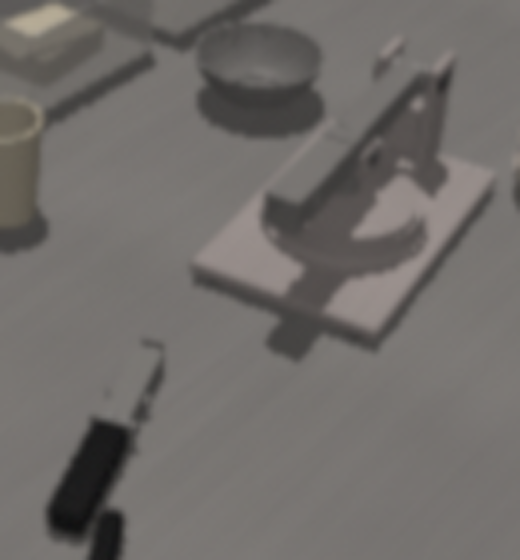

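```bash
cat > h.py <<'E'
import numpy as np, cv2
from station import *
from scipy.spatial.transform import Rotation as R
def unproj(c,uv,z):
    M=np.array(c["camera_from_world"]);Rc=M[:3,:3];t=M[:3,3]
    o=-Rc.T@t
    d=Rc.T@np.array([(uv[0]-c["cx"])/c["fx"],-(uv[1]-c["cy"])/c["fy"],-1.0])
    return o+d*(z-o[2])/d[2]
def proj(c,p):
    M=np.array(c["camera_from_world"]);q=M[:3,:3]@np.array(p)+M[:3,3]
    return np.array([c["cx"]+c["fx"]*q[0]/-q[2],c["cy"]+c["fy"]*q[1]/q[2]])
E
python3 - <<'E'
from h import *
c=get_calibration("top")
def p(n,u,v,z): print(n,unproj(c,(u,v),z).round(4))
C=lambda x,y:(255+x/6,170+y/6)
p("tip",*C(440,211),.012);p("butt",*C(146,327),.012);p("collar",*C(299,266),.024)
D=lambda x,y:(350+x/7,165+y/7)
p("mouth",*D(74,322),.125)
p("levend",*D(565,245),.125)
for q in [(50,192),(543,112),(610,415),(108,515)]: p("base",*D(*q),.02)
w=get_calibration("wrist");M=np.array(w["camera_from_world"]);print("cam",-M[:3,:3].T@M[:3,3]);s=state();print(R.from_rotvec(s["eef_rot"]).as_matrix().round(3), s["ee_pos"])
T=R.from_rotvec(s["eef_rot"]).as_matrix()
print("cam in tool",T.T@(-M[:3,:3].T@M[:3,3]-s["ee_pos"]),"\n",(M[:3,:3]@T).round(3))
E
```

```text
tip [0.5564 0.0992 0.012 ]
butt [0.4879 0.2778 0.012 ]
collar [0.5221 0.1852 0.024 ]
mouth [ 0.5174 -0.0021  0.125 ]
levend [ 0.5517 -0.2398  0.125 ]
base [ 0.601  -0.0069  0.02  ]
base [ 0.641 -0.269  0.02 ]
base [ 0.4803 -0.2925  0.02  ]
base [ 0.4325 -0.0307  0.02  ]
cam [ 0.28814267 -0.61536234  0.38558352]
[[ 0.949  0.315 -0.   ]
 [ 0.315 -0.949  0.001]
 [-0.    -0.002 -1.   ]] [ 0.21273498 -0.64014242  0.22972811]
cam in tool [ 7.93714507e-02  2.89481828e-05 -1.55857164e-01] 
 [[-0.001  1.     0.   ]
 [ 0.958  0.001  0.286]
 [ 0.286  0.    -0.958]]
```

>>> step_arm([
  {"xyz":[0.025,-0.018,-0.005],"rot":[0,0,0],"grip":0.087},
  {"xyz":[0.033,-0.0233,-0.005],"rot":[0,0,0],"grip":0.087},
  {"xyz":[0.033,-0.0233,-0.005],"rot":[0,0,0],"grip":0.087},
  {"xyz":[0.033,-0.0233,-0.005],"rot":[0,0,0],"grip":0.087},
  {"xyz":[0.033,-0.0233,-0.005],"rot":[0,0,0],"grip":0.087},
  {"xyz":[0.033,-0.0233,-0.005],"rot":[0,0,0],"grip":0.087},
  {"xyz":[0.033,-0.0233,-0.005],"rot":[0,0,0],"grip":0.087},
  {"xyz":[0.033,-0.0233,-0.005],"rot":[0,0,0],"grip":0.087},
  {"xyz":[0.033,-0.0233,-0.005],"rot":[0,0,0],"grip":0.087},
  {"xyz":[0.033,-0.0233,-0.005],"rot":[0,0,0],"grip":0.087},
  {"xyz":[0.033,-0.0233,-0.005],"rot":[0,0,0],"grip":0.087},
  {"xyz":[0.025,-0.018,-0.005],"rot":[0,0,0],"grip":0.087},
])

```text
t: 1.15
ee_pos: [0.4904, -0.2618, 0.2908]
eef_rot: [-3.1, -0.507, -0.001]
wrist_force: [0.8, -0.2, -0.3]
finger_gap: 0.0868
```

>>> step_arm([
  {"xyz":[0,0,0],"rot":[0,0,-0.12],"grip":0.087},
  {"xyz":[0,0,0],"rot":[0,0,-0.12],"grip":0.087},
  {"xyz":[0,0,0],"rot":[0,0,-0.12],"grip":0.087},
  {"xyz":[0,0,0],"rot":[0,0,-0.12],"grip":0.087},
  {"xyz":[0,0,0],"rot":[0,0,-0.12],"grip":0.087},
  {"xyz":[0,0,0],"rot":[0,0,-0.12],"grip":0.087},
  {"xyz":[0,0,0],"rot":[0,0,-0.12],"grip":0.087},
  {"xyz":[0,0,0],"rot":[0,0,-0.12],"grip":0.087},
  {"xyz":[0,0,0],"rot":[0,0,-0.12],"grip":0.087},
  {"xyz":[0,0,0],"rot":[0,0,-0.12],"grip":0.087},
  {"xyz":[0,0,0],"rot":[0,0,-0.12],"grip":0.087},
  {"xyz":[0,0,0],"rot":[0,0,-0.12],"grip":0.087},
])

```text
t: 2.15
ee_pos: [0.4884, -0.2654, 0.2903]
eef_rot: [-1.993, -2.428, 0.0]
wrist_force: [0.0, 0.6, -0.8]
finger_gap: 0.0871
```

>>> step_arm([
  {"xyz":[0.028,0.0077,0],"rot":[0,0,0],"grip":0.087},
  {"xyz":[0.028,0.0077,0],"rot":[0,0,0],"grip":0.087},
  {"xyz":[0.028,0.0077,0],"rot":[0,0,0],"grip":0.087},
  {"xyz":[0.028,0.0077,0],"rot":[0,0,0],"grip":0.087},
  {"xyz":[0.028,0.0077,0],"rot":[0,0,0],"grip":0.087},
  {"xyz":[0.028,0.0077,0],"rot":[0,0,0],"grip":0.087},
  {"xyz":[0.028,0.0077,0],"rot":[0,0,0],"grip":0.087},
  {"xyz":[0.028,0.0077,0],"rot":[0,0,0],"grip":0.087},
  {"xyz":[0.028,0.0077,0],"rot":[0,0,0],"grip":0.087},
  {"xyz":[0.028,0.0077,0],"rot":[0,0,0],"grip":0.087},
  {"xyz":[0,0,0],"rot":[0,0,0],"grip":0.087},
])

```text
t: 3.07
ee_pos: [0.5109, 0.0311, 0.2909]
eef_rot: [-1.988, -2.431, -0.005]
wrist_force: [0.4, 0.6, 0.1]
finger_gap: 0.0873
```

```bash
python3 - <<'E'
from h import *
import pickle
c=get_calibration("wrist"); s=state()
im=grab_frame("wrist"); cv2.imwrite("pics/w1.png",im[:,:,::-1])
pickle.dump((c,s),open("w1.pkl","wb")); print(s["ee_pos"],s["eef_rot"],s["joints"])
E
```

```text
[0.51092201 0.03111804 0.29092207] [-1.98775526 -2.43063351 -0.00502031] [ 0.42621196  0.20699409 -0.65734492  1.80629187  0.13311671  1.17224973
 -0.07265592]
```

View pics/w1.png

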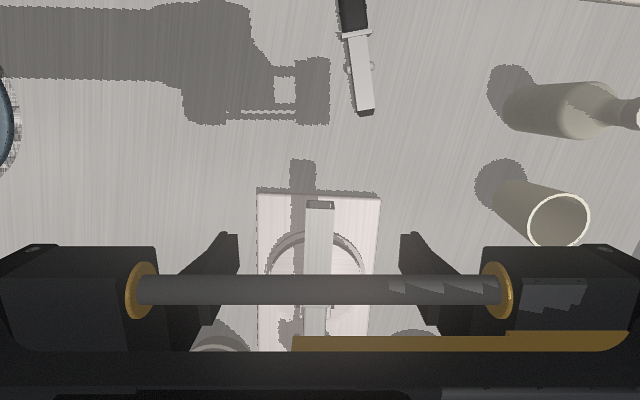

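```bash
python3 - <<'E'
import cv2
t=cv2.imread("pics/w1.png")
cv2.imwrite("pics/d1.png",cv2.resize(t[0:125,320:400],None,fx=4.8,fy=4.8,interpolation=cv2.INTER_CUBIC))
cv2.imwrite("pics/d2.png",cv2.resize(t[180:280,250:390],None,fx=5.5,fy=5.5,interpolation=cv2.INTER_CUBIC))
E
```

```text
(no output)
```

View pics/d1.png

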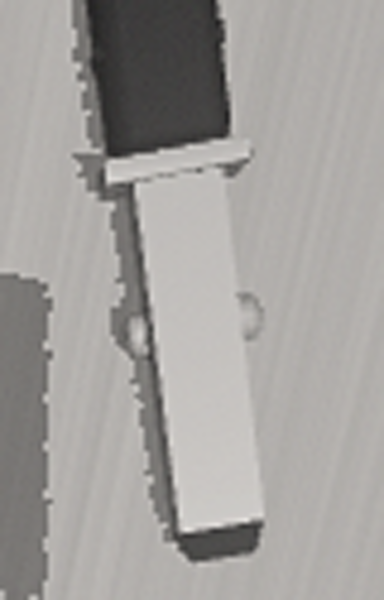

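View pics/d2.png

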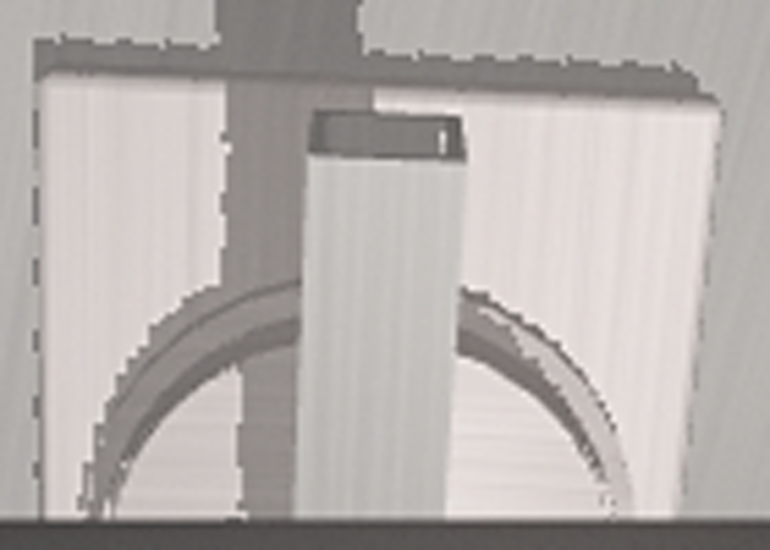

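```bash
python3 - <<'E'
from h import *
import pickle
c,s=pickle.load(open("w1.pkl","rb"))
D=lambda x,y:(250+x/5.5-.41,180+y/5.5-.41)
d=lambda x,y:(320+x/4.8-.4,y/4.8-.4)
U=lambda q,z:unproj(c,q,z)
ml,mr=U(D(307,155),.125),U(D(466,160),.125); bl,br=U(D(313,112),.095),U(D(463,117),.095)
print("mouth top",ml,mr,np.linalg.norm(ml-mr),(ml+mr)/2); print("bottom",bl,br,np.linalg.norm(bl-br),(bl+br)/2)
ll,lr=U(D(293,515),.125),U(D(447,515),.125)
ang=lambda v:np.degrees(np.arctan2(v[1],v[0]))
print("lever axis",ang(ll-ml),ang(lr-mr),np.linalg.norm(ll-lr), "edge",ang(mr-ml))
a,b=U(D(40,75),.02),U(D(718,103),.02);print("base front",a,b,np.linalg.norm(a-b),ang(b-a),(a+b)/2)
z=.023
c1,c2,t1,t2=[U(d(*q),z) for q in [(133,185),(222,172),(180,532),(262,520)]]
print("stem w",np.linalg.norm(c1-c2),np.linalg.norm(t1-t2),"len",np.linalg.norm((t1+t2-c1-c2)/2),(c1+c2)/2,(t1+t2)/2,ang(t1-c1),ang(t2-c2))
b1,b2=U(d(138,335),.012),U(d(252,316),.012);print("btn",b1,b2,np.linalg.norm(b1-b2),(b1+b2)/2)
k1,k2=U(d(107,182),.024),U(d(252,155),.024);print("collar",(k1+k2)/2,np.linalg.norm(k1-k2),ang(k1-k2))
E
```

```text
mouth top [5.04206962e-01 2.71019415e-04 1.25000000e-01] [0.53364735 0.00518697 0.125     ] 0.029847998316065934 [0.51892716 0.00272899 0.125     ]
bottom [ 5.04464435e-01 -4.57834452e-04  9.50000000e-02] [0.53462261 0.00452538 0.095     ] 0.0305671047574558 [0.51954352 0.00203377 0.095     ]
lever axis -81.3543777835283 -80.72414255253919 0.030700417006132154 edge 9.479773055038212
base front [ 0.43886193 -0.02743418  0.02      ] [ 0.60378872 -0.00155615  0.02      ] 0.16694466056357365 8.917356223357904 [ 0.52132533 -0.01449517  0.02      ]
stem w 0.021909051355017178 0.021398193931099235 len 0.08350644932925444 [0.52630518 0.18614266 0.023     ] [0.55630779 0.10821211 0.023     ] -68.77060286337874 -69.1172173755279
btn [0.52558009 0.15030598 0.012     ] [0.55330187 0.16056874 0.012     ] 0.02956047431855074 [0.53944098 0.15543736 0.012     ]
collar [0.52617518 0.18821193 0.024     ] 0.03570242573228592 -158.90308478729585
```

```bash
python3 - <<'E'
from h import *
c=get_calibration("top")
for n,u,v,z in [("bottle",314,152,.0),("cup",348,137,.09),("salt",273,154,.085),("lid",266,187,.01),("stack",463,238,.134)]: 
    p=unproj(c,(u,v),z); q=p[:2]-[.5351,.1639]
    print(n,p.round(3),"along tool x",round(q@[-.3584,.9336],3),"tool y",round(q@[.9336,.3584],3))
E
```

```text
bottle [0.763 0.149 0.   ] along tool x -0.096 tool y 0.207
cup [0.789 0.028 0.09 ] along tool x -0.218 tool y 0.188
salt [0.73  0.295 0.085] along tool x 0.052 tool y 0.229
lid [0.627 0.328 0.01 ] along tool x 0.12 tool y 0.145
stack [ 0.423 -0.334  0.134] along tool x -0.424 tool y -0.284
```

>>> step_arm([
  {"xyz":[0,0,0],"rot":[0,0,-0.0835],"grip":0.087},
  {"xyz":[0,0,0],"rot":[0,0,-0.0835],"grip":0.087},
  {"xyz":[0.0144,0.0088,0.015],"rot":[0,0,0],"grip":0.087},
  {"xyz":[0.0144,0.0088,0.02],"rot":[0,0,0],"grip":0.087},
  {"xyz":[0.0144,0.0088,0.02],"rot":[0,0,0],"grip":0.087},
  {"xyz":[0.0144,0.0088,0.02],"rot":[0,0,0],"grip":0.087},
  {"xyz":[0.0144,0.0088,0.02],"rot":[0,0,0],"grip":0.087},
  {"xyz":[0.0144,0.0088,0.02],"rot":[0,0,0],"grip":0.087},
  {"xyz":[0.0144,0.0088,0.02],"rot":[0,0,0],"grip":0.087},
  {"xyz":[0.0144,0.0088,0.015],"rot":[0,0,0],"grip":0.087},
  {"xyz":[0,0,0],"rot":[0,0,0],"grip":0.087},
  {"xyz":[0,0,0],"rot":[0,0,0],"grip":0.087},
])

```text
t: 4.12
ee_pos: [0.5367, 0.1558, 0.1396]
eef_rot: [-1.79, -2.58, 0.003]
wrist_force: [-0.4, -0.8, 0.6]
finger_gap: 0.087
```

```bash
python3 - <<'E'
from h import *
import pickle
c=get_calibration("wrist"); s=state()
im=grab_frame("wrist"); cv2.imwrite("pics/w2.png",im[:,:,::-1])
pickle.dump((c,s),open("w2.pkl","wb")); print(s["ee_pos"],s["eef_rot"],s["joints"], np.degrees(2*np.arctan2(s["eef_rot"][1],s["eef_rot"][0])))
E
```

```text
[0.53674387 0.15580432 0.13961821] [-1.79044849 -2.57996893  0.00340465] [ 0.14054962  0.46061828 -0.64836171  1.87664875  0.3440721   0.92021105
 -0.31266364] -249.51979860344773
```

View pics/w2.png

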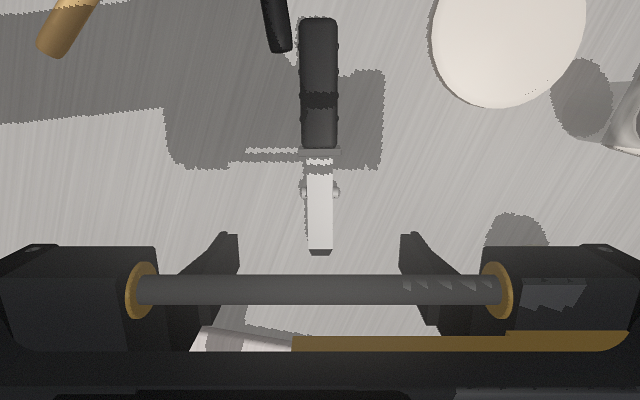

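```bash
python3 - <<'E'
import cv2
t=cv2.imread("pics/w2.png")
cv2.imwrite("pics/d3.png",cv2.resize(t[140:260,285:355],None,fx=5,fy=5,interpolation=cv2.INTER_CUBIC))
E
```

```text
(no output)
```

View pics/d3.png

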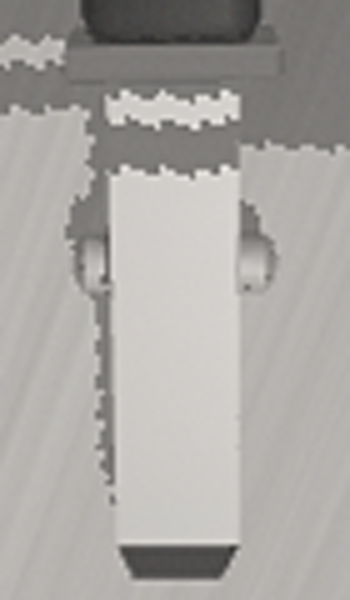

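```bash
python3 - <<'E'
from h import *
import pickle
c,s=pickle.load(open("w2.pkl","rb"))
d=lambda x,y:(285+x/5-.4,140+y/5-.4)
U=lambda q,z:unproj(c,q,z)
ang=lambda v:np.degrees(np.arctan2(v[1],v[0]))
a1,a2,t1,t2=[U(d(*q),.023) for q in [(106,95),(239,95),(117,545),(239,545)]]
print(ang(t1-a1),ang(t2-a2),np.linalg.norm(t1-t2),np.linalg.norm(a1-a2))
b1,b2=U(d(80,264),.012),U(d(275,264),.012)
dr=np.array([np.cos(np.radians(-69)),np.sin(np.radians(-69)),0])
print("btn",(b1+b2)/2,np.linalg.norm(b1-b2)); print("from tip",(t1+t2)/2-.05*dr)
g=(b1+b2)/2-.010*dr
T=R.from_rotvec(s["eef_rot"]).as_matrix()
for h in [(b1+b2)/2,(t1+t2)/2-.05*dr,np.array([.5387,.1546,.012])]:
  g=h-.010*dr;g[2]=.011
  print("delta tool",T.T@(g-s["ee_pos"]))
E
```

```text
-68.80623592335365 -68.86723960894963 0.022146477413648932 0.022234430118967273
btn [0.53910197 0.15434419 0.012     ] 0.03495308166472371
from tip [0.53874008 0.15430969 0.023     ]
delta tool [0.00783706 0.00192583 0.12861199]
delta tool [0.00793136 0.00157475 0.12861283]
delta tool [0.00821734 0.00163878 0.12861261]
```

>>> step_arm([
  {"xyz":[0.004,0.0008,0.012],"rot":[0,0,-0.01],"grip":0.08},
  {"xyz":[0.0039,0.0009,0.015],"rot":[0,0,0],"grip":0.07},
  {"xyz":[0,0,0.02],"rot":[0,0,0],"grip":0.07},
  {"xyz":[0,0,0.02],"rot":[0,0,0],"grip":0.07},
  {"xyz":[0,0,0.02],"rot":[0,0,0],"grip":0.07},
  {"xyz":[0,0,0.015],"rot":[0,0,0],"grip":0.07},
  {"xyz":[0,0,0.012],"rot":[0,0,0],"grip":0.07},
  {"xyz":[0,0,0.009],"rot":[0,0,0],"grip":0.07},
  {"xyz":[0,0,0.0035],"rot":[0,0,0],"grip":0.06},
  {"xyz":[0,0,0],"rot":[0,0,0],"grip":0.05},
  {"xyz":[0,0,0],"rot":[0,0,0],"grip":0.05},
  {"xyz":[0,0,0],"rot":[0,0,0],"grip":0.05},
], grip_force=45)

```text
t: 5.17
ee_pos: [0.5366, 0.1648, 0.0149]
eef_rot: [1.778, 2.588, 0.002]
wrist_force: [-0.4, -0.3, 0.1]
finger_gap: 0.0528
```

```bash
python3 - <<'E'
from h import *
import pickle
c=get_calibration("wrist"); s=state()
im=grab_frame("wrist"); cv2.imwrite("pics/w3.png",im[:,:,::-1])
pickle.dump((c,s),open("w3.pkl","wb")); print(s["ee_pos"],s["eef_rot"], np.degrees(2*np.arctan2(s["eef_rot"][1],s["eef_rot"][0])))
T=R.from_rotvec(s["eef_rot"]).as_matrix()
dr=np.array([np.cos(np.radians(-68.9)),np.sin(np.radians(-68.9)),0])
g=np.array([.5389,.1544,.011])-.010*dr;print(T.T@(g-s["ee_pos"]))
E
```

```text
[0.53662536 0.16482359 0.01492718] [1.77808867e+00 2.58848635e+00 2.17323243e-03] 111.02792847204711
[-0.00054473 -0.00163686  0.0039243 ]
```

View pics/w3.png

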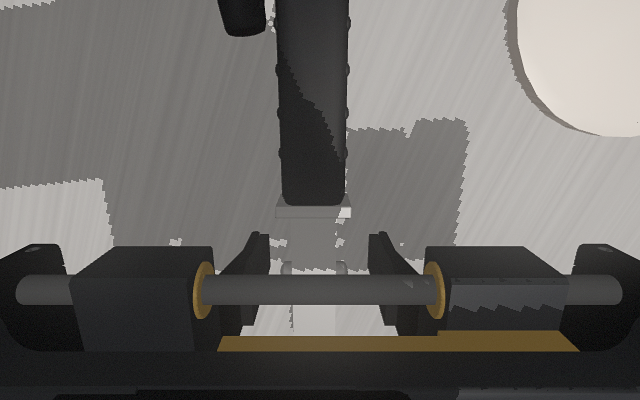

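>>> step_arm([
  {"xyz":[-0.0005,-0.0016,0.0039],"rot":[0,0,0],"grip":0.045},
  {"xyz":[0,0,0],"rot":[0,0,0],"grip":0.04},
  {"xyz":[0,0,0],"rot":[0,0,0],"grip":0.036},
  {"xyz":[0,0,0],"rot":[0,0,0],"grip":0.032},
  {"xyz":[0,0,0],"rot":[0,0,0],"grip":0.028},
  {"xyz":[0,0,0],"rot":[0,0,0],"grip":0.024},
  {"xyz":[0,0,0],"rot":[0,0,0],"grip":0.018},
  {"xyz":[0,0,0],"rot":[0,0,0],"grip":0.012},
  {"xyz":[0,0,0],"rot":[0,0,0],"grip":0.01},
  {"xyz":[0,0,0],"rot":[0,0,0],"grip":0.01},
  {"xyz":[0,0,0],"rot":[0,0,0],"grip":0.01},
  {"xyz":[0,0,0],"rot":[0,0,0],"grip":0.01},
], grip_force=45)

```text
t: 6.22
ee_pos: [0.5346, 0.1635, 0.0102]
eef_rot: [1.779, 2.589, 0.0]
wrist_force: [-0.4, 0.4, -0.3]
finger_gap: 0.0217
```

```bash
python3 - <<'E'
from h import *
import pickle
c=get_calibration("wrist"); s=state()
im=grab_frame("wrist"); cv2.imwrite("pics/w4.png",im[:,:,::-1])
pickle.dump((c,s),open("w4.pkl","wb")); print(s["ee_pos"],s["eef_rot"],s["wrist_force"],s["finger_gap"])
E
```

```text
[0.53462793 0.1635429  0.01018117] [1.77868538e+00 2.58945663e+00 9.65864275e-05] [-0.39736446  0.37696538 -0.25475529] 0.021736748079922635
```

View pics/w4.png

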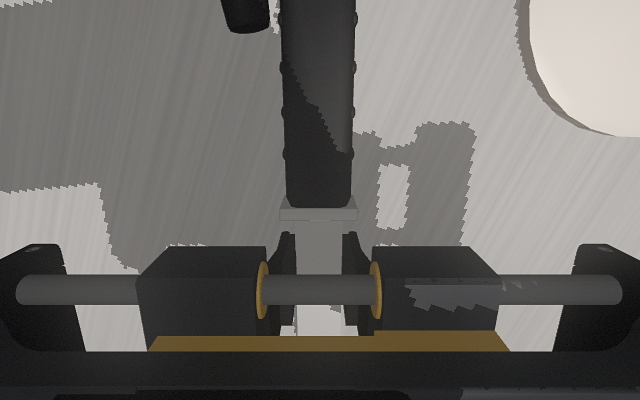

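>>> step_arm([
  {"xyz":[0,0,-0.004],"rot":[0,0,0],"grip":0.01},
  {"xyz":[0,0,-0.008],"rot":[0,0,0],"grip":0.01},
  {"xyz":[0,0,-0.012],"rot":[0,0,0],"grip":0.01},
  {"xyz":[0,0,-0.016],"rot":[0,0,0],"grip":0.01},
  {"xyz":[0,0,-0.016],"rot":[0,0,0],"grip":0.01},
  {"xyz":[0,0,-0.016],"rot":[0,0,0.05],"grip":0.01},
  {"xyz":[0,0,-0.012],"rot":[0,0,0.055],"grip":0.01},
  {"xyz":[0,0,-0.009],"rot":[0,0,0.055],"grip":0.01},
  {"xyz":[0,0,-0.005],"rot":[0,0,0.05],"grip":0.01},
  {"xyz":[0,0,0],"rot":[0,0,0],"grip":0.01},
  {"xyz":[0,0,0],"rot":[0,0,0],"grip":0.01},
], grip_force=45)

```text
t: 7.18
ee_pos: [0.5347, 0.1636, 0.1091]
eef_rot: [2.038, 2.389, 0.001]
wrist_force: [-0.8, -0.7, -2.2]
finger_gap: 0.0218
```

```bash
python3 - <<'E'
from h import *
import pickle
c=get_calibration("wrist"); s=state()
im=grab_frame("wrist"); cv2.imwrite("pics/w5.png",im[:,:,::-1])
im=grab_frame("side"); cv2.imwrite("pics/s5.png",cv2.resize(im[110:270,270:430,::-1],None,fx=3.7,fy=3.7,interpolation=cv2.INTER_CUBIC))
im=grab_frame("top"); cv2.imwrite("pics/t5.png",cv2.resize(im[150:260,240:400,::-1],None,fx=5,fy=5,interpolation=cv2.INTER_CUBIC))
pickle.dump((c,s),open("w5.pkl","wb")); print(s["ee_pos"],s["eef_rot"],s["wrist_force"],s["torque"],s["finger_gap"],np.degrees(2*np.arctan2(s["eef_rot"][1],s["eef_rot"][0])))
E
```

```text
[0.53473336 0.16358868 0.10910309] [2.03794061e+00 2.38946328e+00 1.39330760e-03] [-0.82922209 -0.71626731 -2.23514413] [-0.05755363 -0.10953902 -0.00771331] 0.021777503285735307 99.07918189178692
```

View pics/w5.png

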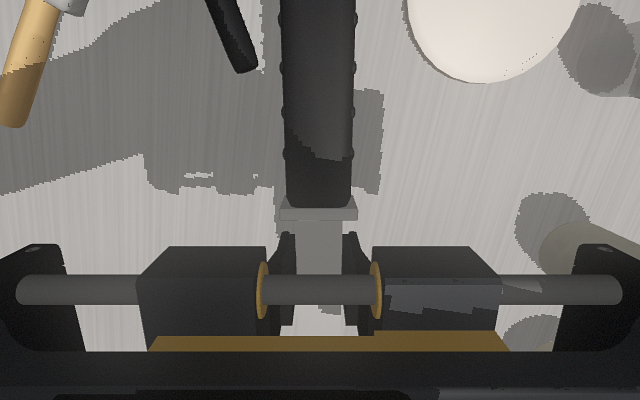

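View pics/s5.png

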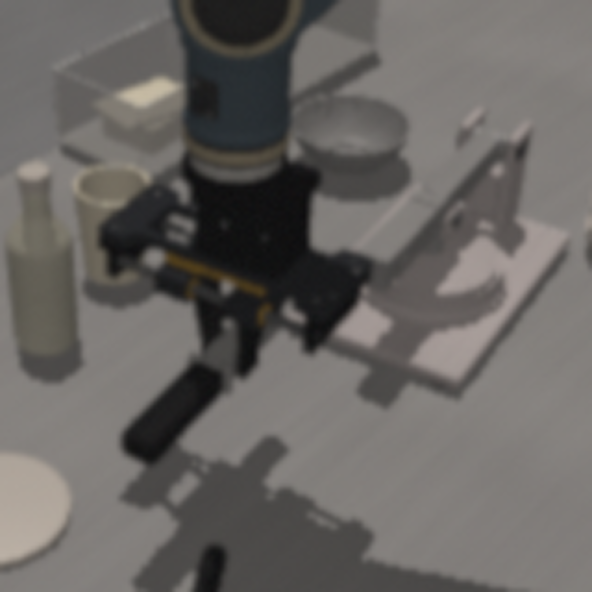

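View pics/t5.png

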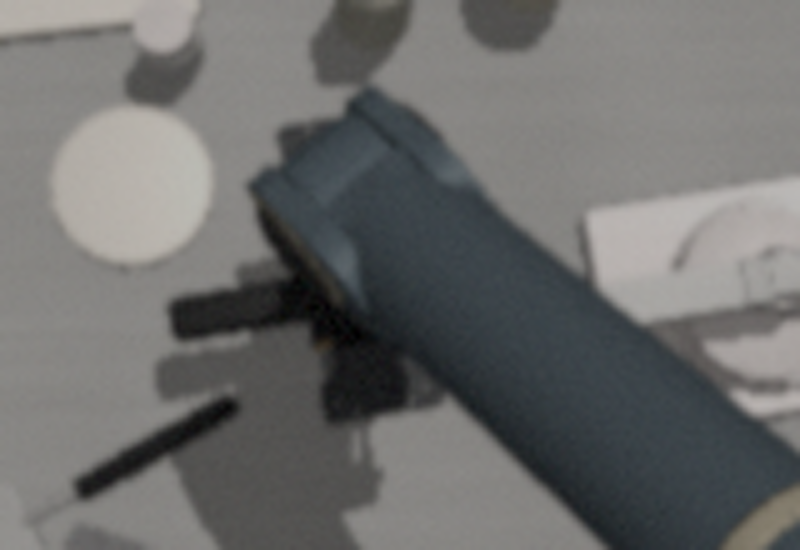

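>>> step_arm([
  {"xyz":[-0.003,-0.002,0],"rot":[0,0,0],"grip":0.01},
  {"xyz":[-0.006,-0.004,0.0009],"rot":[0,0,0],"grip":0.01},
  {"xyz":[-0.008,-0.005,0],"rot":[0,0,0],"grip":0.01},
  {"xyz":[-0.009,-0.006,0],"rot":[0,0,0],"grip":0.01},
  {"xyz":[-0.009,-0.006,0],"rot":[0,0,0],"grip":0.01},
  {"xyz":[-0.009,-0.006,0],"rot":[0,0,0],"grip":0.01},
  {"xyz":[-0.009,-0.005,0],"rot":[0,0,0],"grip":0.01},
  {"xyz":[-0.008,-0.0038,0],"rot":[0,0,0],"grip":0.01},
  {"xyz":[-0.006,-0.002,0],"rot":[0,0,0],"grip":0.01},
  {"xyz":[-0.003,-0.001,0],"rot":[0,0,0],"grip":0.01},
  {"xyz":[0,0,0],"rot":[0,0,0],"grip":0.01},
  {"xyz":[0,0,0],"rot":[0,0,0],"grip":0.01},
], grip_force=45)

```text
t: 8.33
ee_pos: [0.5055, 0.0882, 0.1074]
eef_rot: [2.04, 2.389, 0.001]
wrist_force: [-1.2, -0.9, -2.3]
finger_gap: 0.022
```

```bash
cat > rel.py <<'E'
from h import *
Mo=np.array([.5192,.0023,.110]);A=np.radians(-80.9);u=np.array([np.cos(A),np.sin(A),0]);n=np.array([-u[1],u[0],0])
def rel():
    s=state();d=s["ee_pos"]-Mo
    yaw=np.degrees(2*np.arctan2(s["eef_rot"][1],s["eef_rot"][0]))
    f=s["wrist_force"]
    T=R.from_rotvec(s["eef_rot"]).as_matrix()
    print("t",s["t"],"along %.4f lat %.4f z %.4f"%(d@u,d@n,s["ee_pos"][2]),"yaw %.2f"%yaw,"tilt",T[2].round(4),"F tool",(T.T@f).round(1),"tau",(T.T@s["torque"]).round(3),"gap",s["finger_gap"])
E
python3 - <<'E'
from rel import *
rel()
im=grab_frame("wrist"); cv2.imwrite("pics/w6.png",im[:,:,::-1])
im=grab_frame("side"); cv2.imwrite("pics/s6.png",cv2.resize(im[130:250,310:430,::-1],None,fx=5,fy=5,interpolation=cv2.INTER_CUBIC))
E
```

```text
t 8.3333 along -0.0870 lat 0.0001 z 0.1074 yaw 98.99 tilt [ 4.e-04  7.e-04 -1.e+00] F tool [-0.7 -1.3  2.3] tau [-0.13  -0.054  0.043] gap 0.022034619049271988
```

View pics/w6.png

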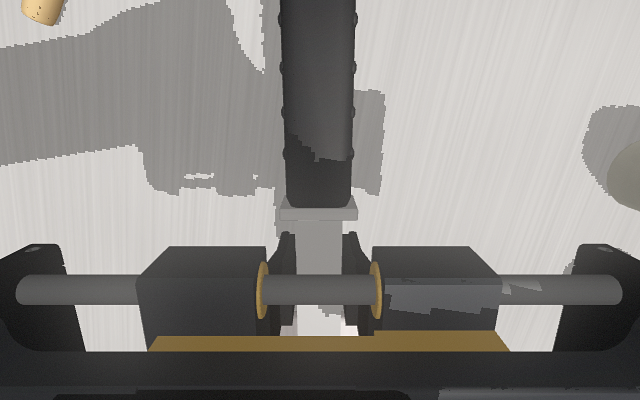

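View pics/s6.png

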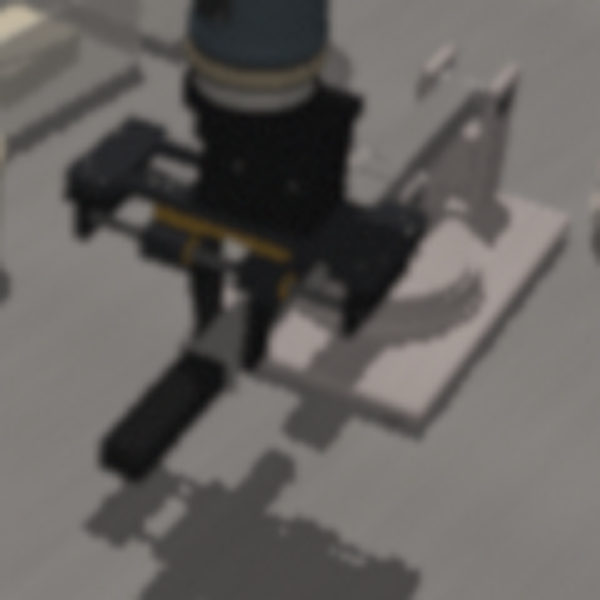

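>>> step_arm([
  {"xyz":[-0.003,0,-0.0008],"rot":[0,0,0],"grip":0.01},
  {"xyz":[-0.004,0,0],"rot":[0,0,0],"grip":0.01},
  {"xyz":[-0.004,0,0],"rot":[0,0,0],"grip":0.01},
  {"xyz":[-0.004,0,0],"rot":[0,0,0],"grip":0.01},
  {"xyz":[-0.003,0,0],"rot":[0,0,0],"grip":0.01},
  {"xyz":[-0.002,0,0],"rot":[0,0,0],"grip":0.01},
  {"xyz":[-0.002,0,0],"rot":[0,0,0],"grip":0.01},
  {"xyz":[-0.001,0,0],"rot":[0,0,0],"grip":0.01},
  {"xyz":[0,0,0],"rot":[0,0,0],"grip":0.01},
])

```text
t: 9.18
ee_pos: [0.5089, 0.065, 0.108]
eef_rot: [2.041, 2.388, -0.0]
wrist_force: [0.0, 0.0, -1.6]
finger_gap: 0.0217
```

```bash
python3 - <<'E'
from rel import *
rel()
im=grab_frame("side"); cv2.imwrite("pics/s7.png",cv2.resize(im[150:230,330:430,::-1],None,fx=7,fy=7,interpolation=cv2.INTER_CUBIC))
E
```

```text
t 9.1833 along -0.0635 lat -0.0003 z 0.1080 yaw 98.97 tilt [-1.e-04  0.e+00 -1.e+00] F tool [0.  0.  1.6] tau [-0.09  -0.079  0.025] gap 0.021653982611626356
```

View pics/s7.png

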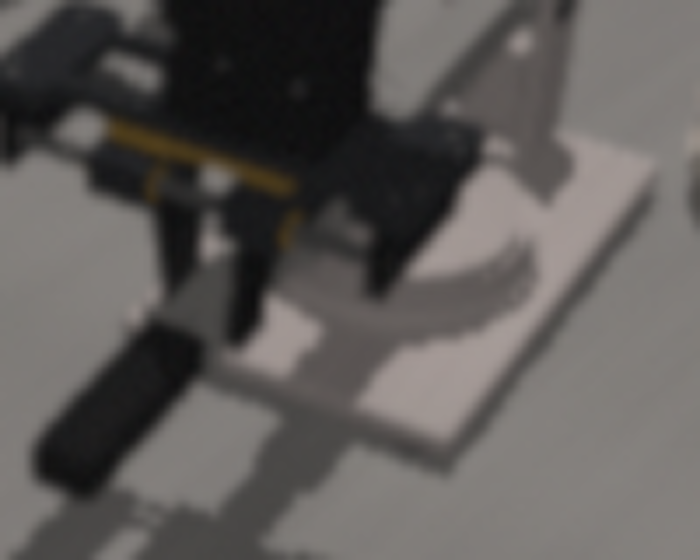

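>>> step_arm([
  {"xyz":[-0.001,0.0002,0],"rot":[0,0,0],"grip":0.01},
  {"xyz":[-0.001,0,0],"rot":[0,0,0],"grip":0.01},
  {"xyz":[-0.001,0,0],"rot":[0,0,0],"grip":0.01},
  {"xyz":[-0.001,0,0],"rot":[0,0,0],"grip":0.01},
  {"xyz":[-0.001,0,0],"rot":[0,0,0],"grip":0.01},
  {"xyz":[0,0,0],"rot":[0,0,0],"grip":0.01},
])

```text
t: 9.73
ee_pos: [0.5098, 0.0601, 0.108]
eef_rot: [2.041, 2.388, -0.0]
wrist_force: [0.1, 0.3, -2.0]
finger_gap: 0.0215
```

```bash
python3 -c "
from rel import *
rel()"
```

```text
t 9.7333 along -0.0585 lat -0.0001 z 0.1080 yaw 98.97 tilt [-2.e-04 -0.e+00 -1.e+00] F tool [0.3 0.2 2. ] tau [-0.135 -0.124 -0.001] gap 0.021510518146918955
```

>>> step_arm([
  {"xyz":[-0.001,0,0],"rot":[0,0,0],"grip":0.01},
  {"xyz":[-0.001,0,0],"rot":[0,0,0],"grip":0.01},
  {"xyz":[-0.001,0,0],"rot":[0,0,0],"grip":0.01},
  {"xyz":[-0.001,0,0],"rot":[0,0,0],"grip":0.01},
  {"xyz":[-0.001,0,0],"rot":[0,0,0],"grip":0.01},
  {"xyz":[-0.001,0,0],"rot":[0,0,0],"grip":0.01},
  {"xyz":[0,0,0],"rot":[0,0,0],"grip":0.01},
])

```text
t: 10.32
ee_pos: [0.5108, 0.0542, 0.1081]
eef_rot: [2.041, 2.388, -0.0]
wrist_force: [-0.4, -1.6, -1.4]
finger_gap: 0.0216
```

```bash
python3 -c "
from rel import *
rel()"
```

```text
t 10.3167 along -0.0525 lat -0.0001 z 0.1081 yaw 98.97 tilt [-2.e-04  0.e+00 -1.e+00] F tool [-1.5 -0.7  1.4] tau [-0.118 -0.065  0.036] gap 0.021628144005968724
```

>>> step_arm([
  {"xyz":[-0.002,0,0],"rot":[0,0,0],"grip":0.01},
  {"xyz":[-0.002,0,0],"rot":[0,0,0],"grip":0.01},
  {"xyz":[-0.002,0,0],"rot":[0,0,0],"grip":0.01},
  {"xyz":[-0.002,0,0],"rot":[0,0,0],"grip":0.01},
  {"xyz":[-0.002,0,0],"rot":[0,0,0],"grip":0.01},
  {"xyz":[-0.002,0,0],"rot":[0,0,0],"grip":0.01},
  {"xyz":[0,0,0],"rot":[0,0,0],"grip":0.01},
])

```text
t: 10.9
ee_pos: [0.5127, 0.042, 0.108]
eef_rot: [2.041, 2.388, -0.0]
wrist_force: [-0.3, -0.1, -2.2]
finger_gap: 0.0218
```

```bash
python3 -c "
from rel import *
rel()"
```

```text
t 10.9 along -0.0402 lat -0.0001 z 0.1080 yaw 98.95 tilt [-4.e-04 -1.e-04 -1.e+00] F tool [-0.  -0.3  2.2] tau [-0.093 -0.074  0.064] gap 0.021820603385944673
```

>>> step_arm([
  {"xyz":[-0.002,0,0],"rot":[0,0,0],"grip":0.01},
  {"xyz":[-0.002,0,0],"rot":[0,0,0],"grip":0.01},
  {"xyz":[-0.002,0,0],"rot":[0,0,0],"grip":0.01},
  {"xyz":[-0.002,0,0],"rot":[0,0,0],"grip":0.01},
  {"xyz":[-0.002,0,0],"rot":[0,0,0],"grip":0.01},
  {"xyz":[-0.002,0,0],"rot":[0,0,0],"grip":0.01},
  {"xyz":[-0.002,0,0],"rot":[0,0,0],"grip":0.01},
  {"xyz":[-0.002,0,0],"rot":[0,0,0],"grip":0.01},
  {"xyz":[-0.002,0,0],"rot":[0,0,0],"grip":0.01},
  {"xyz":[0,0,0],"rot":[0,0,0],"grip":0.01},
])

```text
t: 11.73
ee_pos: [0.5156, 0.0242, 0.108]
eef_rot: [2.041, 2.388, -0.0]
wrist_force: [0.4, -0.0, -3.4]
finger_gap: 0.022
```

```bash
python3 - <<'E'
from rel import *
rel()
im=grab_frame("wrist"); cv2.imwrite("pics/w8.png",im[:,:,::-1])
im=grab_frame("side"); cv2.imwrite("pics/s8.png",cv2.resize(im[150:230,330:430,::-1],None,fx=7,fy=7,interpolation=cv2.INTER_CUBIC))
E
```

```text
t 11.7333 along -0.0222 lat -0.0001 z 0.1080 yaw 98.95 tilt [-4.e-04  1.e-04 -1.e+00] F tool [-0.1  0.4  3.4] tau [-0.113 -0.041  0.058] gap 0.021992044659145792
```

View pics/w8.png

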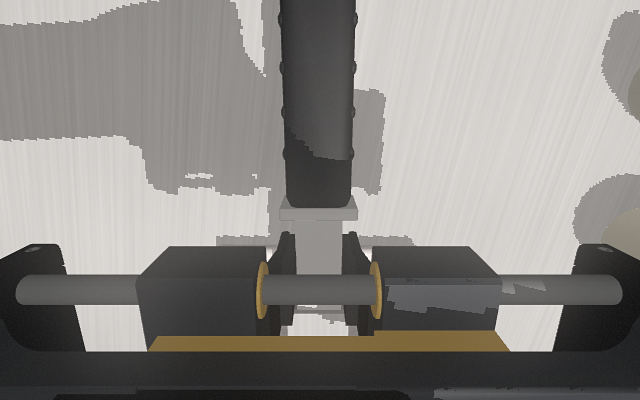

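View pics/s8.png

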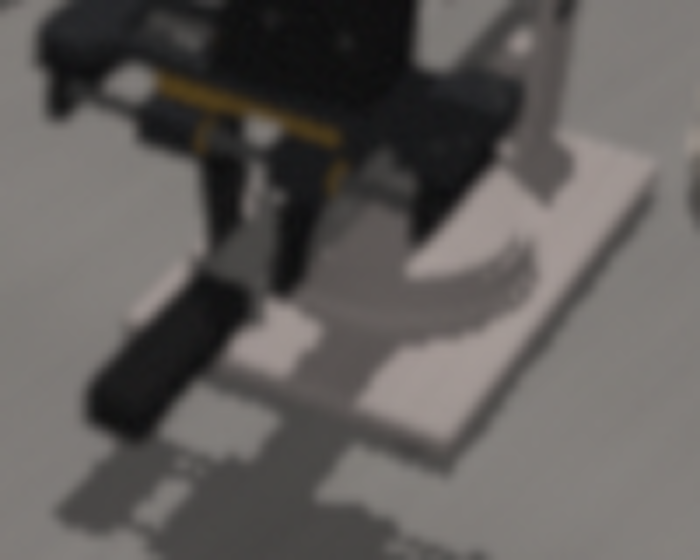

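>>> step_arm([
  {"xyz":[-0.0015,0,0],"rot":[0,0,0],"grip":0.01},
  {"xyz":[-0.0015,0,0],"rot":[0,0,0],"grip":0.01},
  {"xyz":[-0.0015,0,0],"rot":[0,0,0],"grip":0.01},
  {"xyz":[-0.0015,0,0],"rot":[0,0,0],"grip":0.01},
  {"xyz":[-0.0015,0,0],"rot":[0,0,0],"grip":0.01},
  {"xyz":[-0.0015,0,0],"rot":[0,0,0],"grip":0.01},
  {"xyz":[-0.001,0,0],"rot":[0,0,0],"grip":0.01},
  {"xyz":[-0.001,0,0],"rot":[0,0,0],"grip":0.01},
  {"xyz":[0,0,0],"rot":[0,0,0],"grip":0.01},
])

```text
t: 12.58
ee_pos: [0.5172, 0.0137, 0.108]
eef_rot: [2.041, 2.388, -0.0]
wrist_force: [-0.3, -0.5, -3.0]
finger_gap: 0.022
```

```bash
python3 -c "
from rel import *
rel()"
```

```text
t 12.5833 along -0.0115 lat -0.0002 z 0.1080 yaw 98.97 tilt [-2.e-04 -0.e+00 -1.e+00] F tool [-0.5 -0.3  3. ] tau [-0.074 -0.108  0.039] gap 0.021974996928740616
```

>>> step_arm([
  {"xyz":[-0.0005,0,0],"rot":[0,0,0],"grip":0.01},
  {"xyz":[-0.0005,0,0],"rot":[0,0,0],"grip":0.01},
  {"xyz":[-0.0005,0,0],"rot":[0,0,0],"grip":0.01},
  {"xyz":[-0.0005,0,0],"rot":[0,0,0],"grip":0.01},
  {"xyz":[0,0,0],"rot":[0,0,0],"grip":0.01},
])

```text
t: 13.0
ee_pos: [0.5174, 0.0124, 0.1081]
eef_rot: [-2.04, -2.389, -0.001]
wrist_force: [0.1, 1.2, -2.0]
finger_gap: 0.0215
```

```bash
python3 -c "
from rel import *
rel()"
```

```text
t 13.0 along -0.0103 lat -0.0002 z 0.1081 yaw -260.99 tilt [ 5.e-04  1.e-04 -1.e+00] F tool [1.2 0.3 2. ] tau [-0.061  0.248  0.06 ] gap 0.021465912182408096
```

>>> step_arm([
  {"xyz":[-0.0005,0,0],"rot":[0,0,0],"grip":0.01},
  {"xyz":[-0.0005,0,0],"rot":[0,0,0],"grip":0.01},
  {"xyz":[-0.0005,0,0],"rot":[0,0,0],"grip":0.01},
  {"xyz":[0,0,0],"rot":[0,0,0],"grip":0.01},
])

```text
t: 13.33
ee_pos: [0.5176, 0.0109, 0.108]
eef_rot: [-2.04, -2.389, -0.0]
wrist_force: [-0.8, 2.5, -1.6]
finger_gap: 0.0217
```

```bash
python3 - <<'E'
from rel import *
rel()
import pickle
pickle.dump((get_calibration("wrist"),state()),open("w9.pkl","wb"))
im=grab_frame("wrist"); cv2.imwrite("pics/w9.png",cv2.resize(im[180:345,240:400,::-1],None,fx=4,fy=3.6,interpolation=cv2.INTER_CUBIC))
im=grab_frame("side"); cv2.imwrite("pics/s9.png",cv2.resize(im[150:220,340:420,::-1],None,fx=8,fy=8,interpolation=cv2.INTER_CUBIC))
E
```

```text
t 13.3333 along -0.0087 lat -0.0002 z 0.1080 yaw -260.99 tilt [ 4.e-04  0.e+00 -1.e+00] F tool [ 2.6 -0.4  1.6] tau [-0.074  0.595  0.034] gap 0.021654985587222564
```

View pics/w9.png

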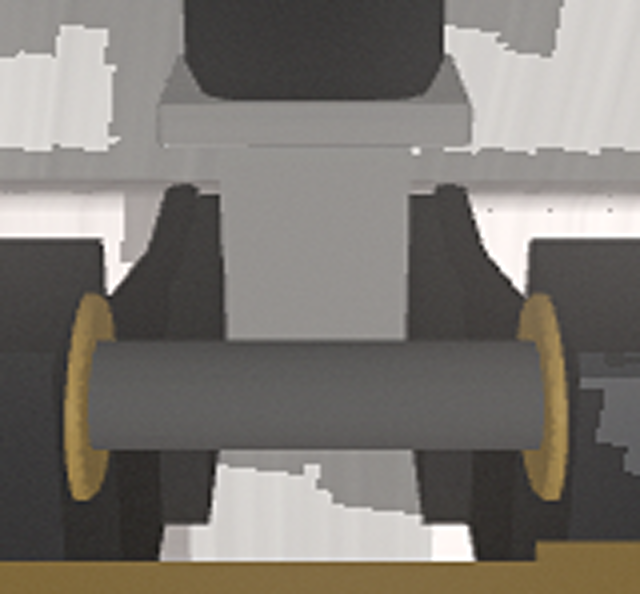

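View pics/s9.png

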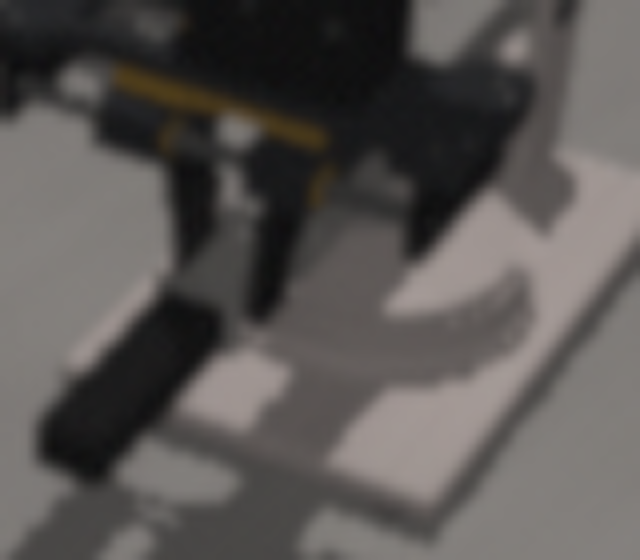

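>>> step_arm([
  {"xyz":[-0.0005,0,0],"rot":[0,0,0],"grip":0.01},
  {"xyz":[-0.0005,0,0],"rot":[0,0,0],"grip":0.01},
  {"xyz":[-0.0005,0,0],"rot":[0,0,0],"grip":0.01},
  {"xyz":[0,0,0],"rot":[0,0,0],"grip":0.01},
])

```text
t: 13.77
ee_pos: [0.518, 0.0088, 0.1081]
eef_rot: [2.041, 2.388, -0.0]
wrist_force: [-1.3, 2.3, -1.6]
finger_gap: 0.0216
```

```bash
python3 -c "
from rel import *
rel()"
```

```text
t 13.7667 along -0.0066 lat -0.0002 z 0.1081 yaw 98.98 tilt [-2.e-04 -0.e+00 -1.e+00] F tool [ 2.5 -0.9  1.6] tau [-0.065  0.544  0.041] gap 0.02157188481930619
```

>>> step_arm([
  {"xyz":[0,0,0],"rot":[0,0,0],"grip":0.024},
  {"xyz":[0,0,0],"rot":[0,0,0],"grip":0.028},
  {"xyz":[0,0,0],"rot":[0,0,0],"grip":0.032},
  {"xyz":[0,0,0],"rot":[0,0,0],"grip":0.038},
  {"xyz":[0,0,0],"rot":[0,0,0],"grip":0.046},
  {"xyz":[0,0,0],"rot":[0,0,0],"grip":0.054},
  {"xyz":[0,0,0],"rot":[0,0,0],"grip":0.06},
  {"xyz":[0,0,0],"rot":[0,0,0],"grip":0.06},
])

```text
t: 14.43
ee_pos: [0.5179, 0.0085, 0.1081]
eef_rot: [2.041, 2.388, -0.001]
wrist_force: [0.6, -0.4, 0.5]
finger_gap: 0.0549
```

```bash
python3 - <<'E'
from rel import *
rel()
im=grab_frame("wrist"); cv2.imwrite("pics/w10.png",im[:,:,::-1])
cv2.imwrite("pics/w10c.png",cv2.resize(im[180:345,240:400,::-1],None,fx=4,fy=3.6,interpolation=cv2.INTER_CUBIC))
im=grab_frame("side"); cv2.imwrite("pics/s10.png",cv2.resize(im[150:220,340:420,::-1],None,fx=8,fy=8,interpolation=cv2.INTER_CUBIC))
E
```

```text
t 14.4333 along -0.0063 lat -0.0003 z 0.1081 yaw 98.97 tilt [-7.e-04 -2.e-04 -1.e+00] F tool [-0.5  0.5 -0.5] tau [-0.122 -0.044 -0.006] gap 0.05493410907934951
```

View pics/w10c.png

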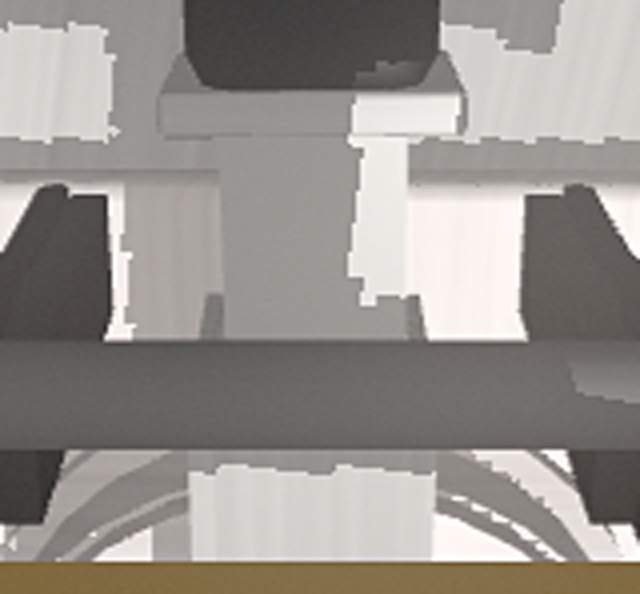

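View pics/s10.png

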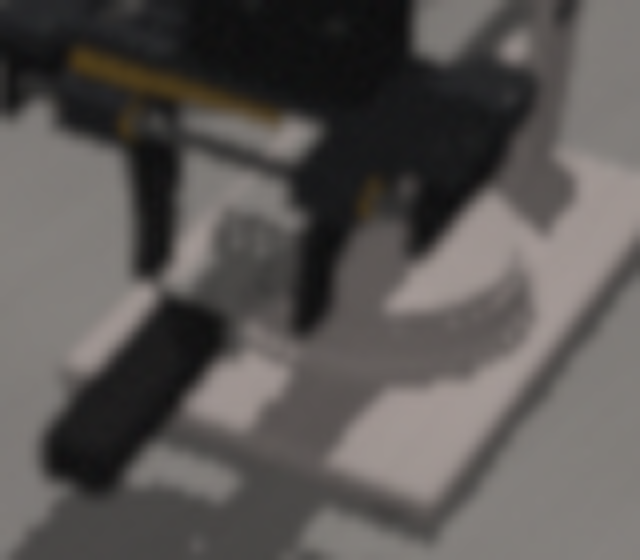

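>>> step_arm([
  {"xyz":[0.004,0,0],"rot":[0,0,0],"grip":0.06},
  {"xyz":[0.008,0,0],"rot":[0,0,0],"grip":0.06},
  {"xyz":[0.011,0,0],"rot":[0,0,0],"grip":0.06},
  {"xyz":[0.012,0,0],"rot":[0,0,0],"grip":0.06},
  {"xyz":[0.012,0,0],"rot":[0,0,0],"grip":0.06},
  {"xyz":[0.012,0,0],"rot":[0,0,0],"grip":0.06},
  {"xyz":[0.01,0,0],"rot":[0,0,0],"grip":0.06},
  {"xyz":[0.006,0,0],"rot":[0,0,0],"grip":0.06},
  {"xyz":[0.003,0,0],"rot":[0,0,0],"grip":0.06},
  {"xyz":[0,0,0],"rot":[0,0,0],"grip":0.06},
])

```text
t: 15.37
ee_pos: [0.5056, 0.0869, 0.1081]
eef_rot: [2.039, 2.39, 0.0]
wrist_force: [-0.2, -0.1, 0.4]
finger_gap: 0.06
```

```bash
python3 - <<'E'
from rel import *
rel()
im=grab_frame("wrist"); cv2.imwrite("pics/w11.png",im[:,:,::-1])
im=grab_frame("side"); cv2.imwrite("pics/s11.png",cv2.resize(im[140:240,310:430,::-1],None,fx=6,fy=6,interpolation=cv2.INTER_CUBIC))
E
```

```text
t 15.3667 along -0.0857 lat -0.0000 z 0.1081 yaw 99.08 tilt [ 0.e+00  1.e-04 -1.e+00] F tool [-0.  -0.2 -0.4] tau [-0.145 -0.055  0.016] gap 0.05997154823664089
```

View pics/w11.png

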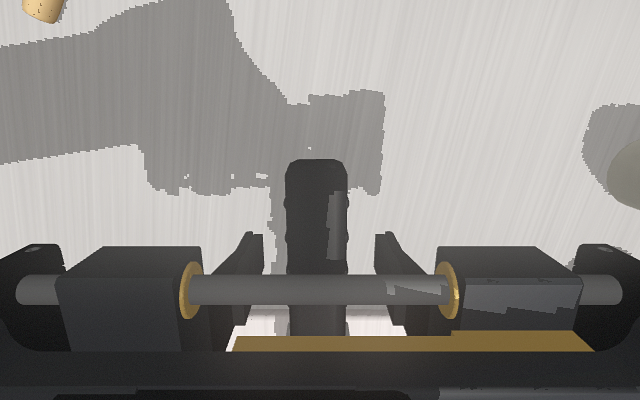

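View pics/s11.png

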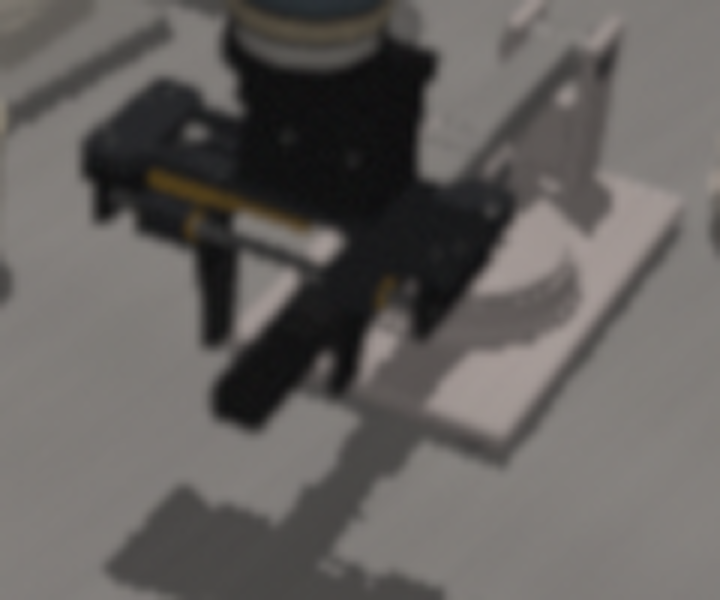

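>>> step_arm([
  {"xyz":[0,0,0.003],"rot":[0,0,0],"grip":0.055},
  {"xyz":[0,0,0.004],"rot":[0,0,0],"grip":0.048},
  {"xyz":[0,0,0],"rot":[0,0,0],"grip":0.042},
  {"xyz":[0,0,0],"rot":[0,0,0],"grip":0.037},
  {"xyz":[0,0,0],"rot":[0,0,0],"grip":0.033},
  {"xyz":[0,0,0],"rot":[0,0,0],"grip":0.03},
  {"xyz":[0,0,0],"rot":[0,0,0],"grip":0.02},
  {"xyz":[0,0,0],"rot":[0,0,0],"grip":0.02},
  {"xyz":[0,0,0],"rot":[0,0,0],"grip":0.02},
], grip_force=25)

```text
t: 16.22
ee_pos: [0.5056, 0.0866, 0.1011]
eef_rot: [-2.04, -2.389, -0.001]
wrist_force: [-0.2, 1.7, -0.1]
finger_gap: 0.0296
```

```bash
python3 - <<'E'
from rel import *
rel()
im=grab_frame("wrist"); cv2.imwrite("pics/w12.png",im[:,:,::-1])
E
```

```text
t 16.2167 along -0.0854 lat -0.0001 z 0.1011 yaw -260.99 tilt [ 6.e-04  1.e-04 -1.e+00] F tool [1.7 0.  0.1] tau [-0.049  0.323  0.015] gap 0.029585275026648376
```

View pics/w12.png

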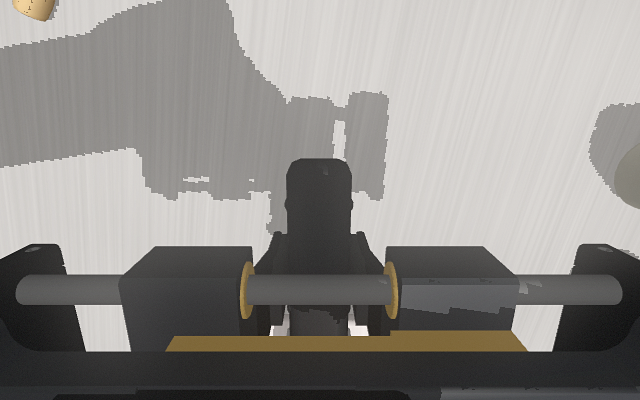

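>>> step_arm([
  {"xyz":[-0.001,0,-0.0005],"rot":[0,0,0],"grip":0.02},
  {"xyz":[-0.001,0,-0.0005],"rot":[0,0,0],"grip":0.02},
  {"xyz":[-0.001,0,0],"rot":[0,0,0],"grip":0.02},
  {"xyz":[-0.001,0,0],"rot":[0,0,0],"grip":0.02},
  {"xyz":[-0.001,0,0],"rot":[0,0,0],"grip":0.02},
  {"xyz":[0,0,0],"rot":[0,0,0],"grip":0.02},
])

```text
t: 16.77
ee_pos: [0.5061, 0.0827, 0.1019]
eef_rot: [-2.038, -2.388, -0.003]
wrist_force: [-2.2, 6.8, -3.0]
finger_gap: 0.0299
```

```bash
python3 -c "
from rel import *
rel()"
```

```text
t 16.7667 along -0.0815 lat -0.0002 z 0.1019 yaw -260.96 tilt [ 2.4e-03  1.0e-04 -1.0e+00] F tool [ 7.1 -1.1  3. ] tau [-0.029  1.545  0.095] gap 0.029867045966780983
```

>>> step_arm([
  {"xyz":[-0.0005,0,0],"rot":[0,0,0],"grip":0.02},
  {"xyz":[-0.0005,0,0],"rot":[0,0,0],"grip":0.02},
  {"xyz":[-0.0005,0,0],"rot":[0,0,0],"grip":0.02},
  {"xyz":[-0.0005,0,0],"rot":[0,0,0],"grip":0.02},
  {"xyz":[0,0,0],"rot":[0,0,0],"grip":0.02},
])

```text
t: 17.18
ee_pos: [0.5066, 0.0794, 0.1019]
eef_rot: [-2.04, -2.389, 0.0]
wrist_force: [-0.8, 3.6, -3.4]
finger_gap: 0.03
```

```bash
python3 - <<'E'
from rel import *
rel()
im=grab_frame("side"); cv2.imwrite("pics/s13.png",cv2.resize(im[140:240,310:430,::-1],None,fx=6,fy=6,interpolation=cv2.INTER_CUBIC))
im=grab_frame("top"); cv2.imwrite("pics/t13.png",cv2.resize(im[160:250,340:460,::-1],None,fx=6,fy=6,interpolation=cv2.INTER_CUBIC))
E
```

```text
t 17.1833 along -0.0781 lat -0.0002 z 0.1019 yaw -260.98 tilt [ 3.e-04 -4.e-04 -1.e+00] F tool [ 3.6 -0.2  3.4] tau [-0.091  1.009 -0.006] gap 0.029973595826572715
```

View pics/s13.png

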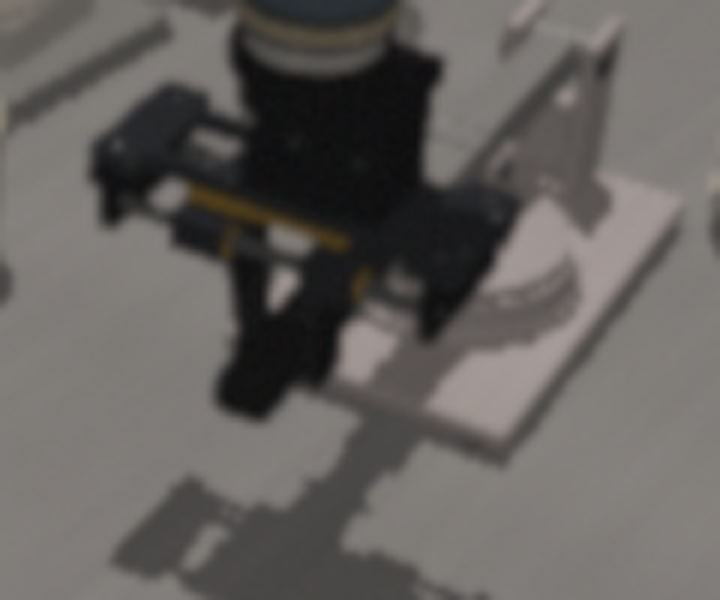

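View pics/t13.png

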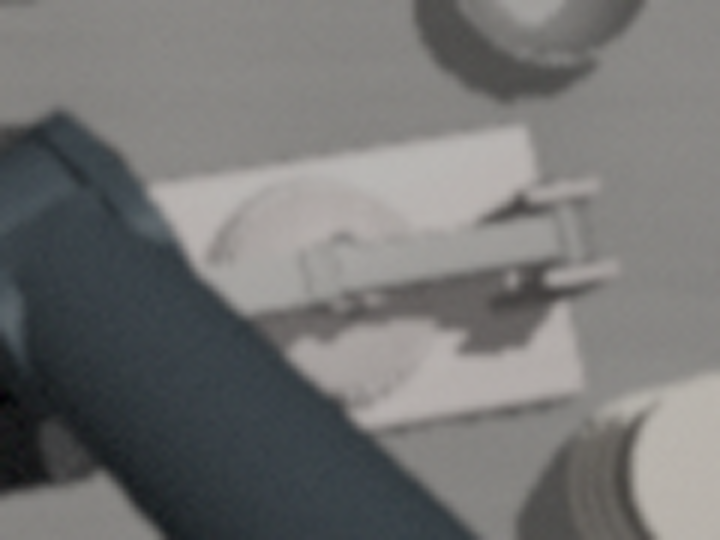

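>>> step_arm([
  {"xyz":[-0.0008,0,0],"rot":[0,0,0],"grip":0.02},
  {"xyz":[-0.0008,0,0],"rot":[0,0,0],"grip":0.02},
  {"xyz":[-0.0008,0,0],"rot":[0,0,0],"grip":0.02},
  {"xyz":[-0.0008,0,0],"rot":[0,0,0],"grip":0.02},
  {"xyz":[-0.0008,0,0],"rot":[0,0,0],"grip":0.02},
])

```text
t: 17.7
ee_pos: [0.5074, 0.0752, 0.102]
eef_rot: [-2.041, -2.389, -0.0]
wrist_force: [-1.6, 4.4, -2.8]
finger_gap: 0.0299
```

```bash
python3 -c "
from rel import *
rel()"
```

```text
t 17.7 along -0.0738 lat -0.0001 z 0.1020 yaw -261.01 tilt [ 2.e-04 -0.e+00 -1.e+00] F tool [ 4.6 -0.9  2.8] tau [ 0.01   1.249 -0.008] gap 0.029855610437490007
```

>>> step_arm([
  {"xyz":[-0.001,0,0],"rot":[0,0,0],"grip":0.02},
  {"xyz":[-0.001,0,0],"rot":[0,0,0],"grip":0.02},
  {"xyz":[-0.001,0,0],"rot":[0,0,0],"grip":0.02},
  {"xyz":[-0.001,0,0],"rot":[0,0,0],"grip":0.02},
  {"xyz":[-0.001,0,0],"rot":[0,0,0],"grip":0.02},
  {"xyz":[-0.001,0,0],"rot":[0,0,0],"grip":0.02},
])

```text
t: 18.2
ee_pos: [0.5084, 0.0702, 0.1023]
eef_rot: [-2.04, -2.389, -0.002]
wrist_force: [-2.0, 6.5, -2.3]
finger_gap: 0.0295
```

```bash
python3 -c "
from rel import *
rel()"
```

```text
t 18.2 along -0.0687 lat 0.0001 z 0.1023 yaw -260.98 tilt [ 1.2e-03  5.0e-04 -1.0e+00] F tool [ 6.7 -1.   2.3] tau [0.024 1.601 0.066] gap 0.02948005306652665
```

>>> step_arm([
  {"xyz":[-0.001,0,0],"rot":[0,0,0],"grip":0.02},
  {"xyz":[-0.001,0,0],"rot":[0,0,0],"grip":0.02},
  {"xyz":[-0.001,0,0],"rot":[0,0,0],"grip":0.02},
  {"xyz":[-0.001,0,0],"rot":[0,0,0],"grip":0.02},
])

```text
t: 18.53
ee_pos: [0.5091, 0.0669, 0.1025]
eef_rot: [-2.039, -2.389, -0.003]
wrist_force: [-2.2, 8.4, -1.6]
finger_gap: 0.0301
```

```bash
python3 - <<'E'
from rel import *
rel()
im=grab_frame("side"); cv2.imwrite("pics/s14.png",cv2.resize(im[140:240,310:430,::-1],None,fx=6,fy=6,interpolation=cv2.INTER_CUBIC))
im=grab_frame("wrist"); cv2.imwrite("pics/w14.png",im[:,:,::-1])
E
```

```text
t 18.5333 along -0.0654 lat 0.0002 z 0.1025 yaw -260.97 tilt [ 2.e-03  9.e-04 -1.e+00] F tool [ 8.6 -0.8  1.6] tau [0.101 1.917 0.09 ] gap 0.030055054385149948
```

View pics/s14.png

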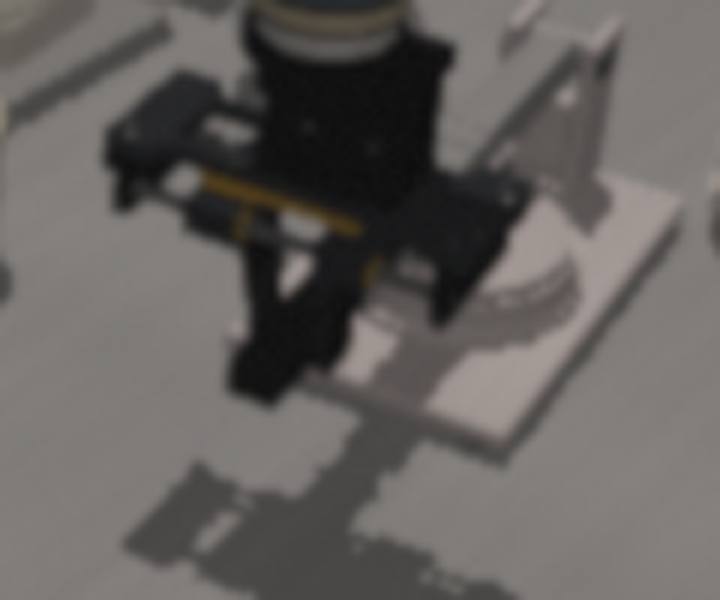

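View pics/w14.png

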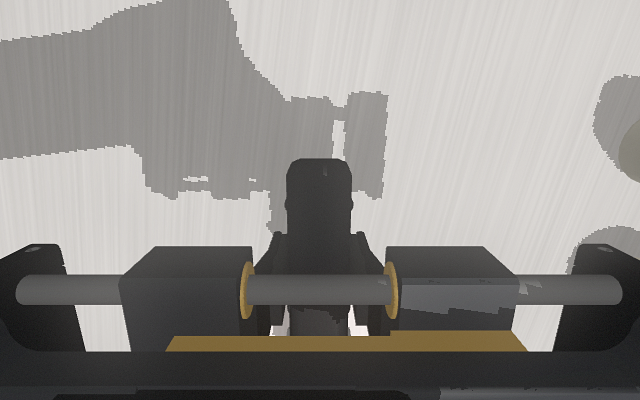

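>>> step_arm([
  {"xyz":[0,0,-0.0005],"rot":[0,0,0],"grip":0.02},
  {"xyz":[0,0,-0.0005],"rot":[0,0,0],"grip":0.02},
  {"xyz":[-0.0005,0,0],"rot":[0,0,0],"grip":0.02},
  {"xyz":[-0.0005,0,0],"rot":[0,0,0],"grip":0.02},
])

```text
t: 18.97
ee_pos: [0.5092, 0.0639, 0.103]
eef_rot: [2.041, 2.388, -0.001]
wrist_force: [-0.7, 3.1, -3.1]
finger_gap: 0.0296
```

```bash
python3 -c "
from rel import *
rel()"
```

```text
t 18.9667 along -0.0624 lat -0.0001 z 0.1030 yaw 98.98 tilt [-5.e-04 -1.e-04 -1.e+00] F tool [ 3.2 -0.2  3.1] tau [-0.048  0.953  0.051] gap 0.02960274778332162
```

>>> step_arm([
  {"xyz":[-0.001,0,0],"rot":[0,0,0],"grip":0.02},
  {"xyz":[-0.001,0,-0.0002],"rot":[0,0,0],"grip":0.02},
  {"xyz":[-0.001,0,-0.0002],"rot":[0,0,0],"grip":0.02},
  {"xyz":[-0.001,0,0],"rot":[0,0,0],"grip":0.02},
  {"xyz":[-0.001,0,0],"rot":[0,0,0],"grip":0.02},
])

```text
t: 19.38
ee_pos: [0.5099, 0.0593, 0.1034]
eef_rot: [-2.04, -2.389, 0.0]
wrist_force: [-0.9, 3.7, -3.2]
finger_gap: 0.0297
```

```bash
python3 -c "
from rel import *
rel()"
```

```text
t 19.3833 along -0.0577 lat -0.0001 z 0.1034 yaw -261.01 tilt [ 0.e+00 -1.e-04 -1.e+00] F tool [ 3.8 -0.3  3.2] tau [-0.002  1.025  0.056] gap 0.029666067294315663
```

>>> step_arm([
  {"xyz":[-0.001,0,-0.0001],"rot":[0,0,0],"grip":0.02},
  {"xyz":[-0.001,0,-0.0001],"rot":[0,0,0],"grip":0.02},
  {"xyz":[-0.001,0,-0.0001],"rot":[0,0,0],"grip":0.02},
  {"xyz":[-0.001,0,-0.0001],"rot":[0,0,0],"grip":0.02},
])

```text
t: 19.72
ee_pos: [0.5105, 0.0553, 0.1038]
eef_rot: [-2.04, -2.389, 0.0]
wrist_force: [-0.8, 4.1, -3.3]
finger_gap: 0.0298
```

```bash
python3 - <<'E'
from rel import *
rel()
im=grab_frame("side"); cv2.imwrite("pics/s15.png",cv2.resize(im[150:220,340:420,::-1],None,fx=8,fy=8,interpolation=cv2.INTER_CUBIC))
im=grab_frame("wrist"); cv2.imwrite("pics/w15.png",cv2.resize(im[140:345,220:420,::-1],None,fx=4,fy=2.9,interpolation=cv2.INTER_CUBIC))
E
```

```text
t 19.7167 along -0.0537 lat -0.0002 z 0.1038 yaw -261.01 tilt [-1.e-04 -1.e-04 -1.e+00] F tool [ 4.2 -0.1  3.3] tau [-0.022  1.112  0.072] gap 0.029815531770333414
```

View pics/s15.png

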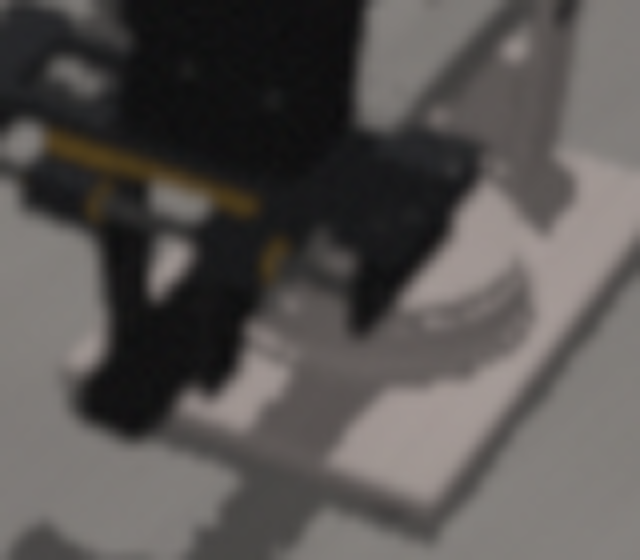

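View pics/w15.png

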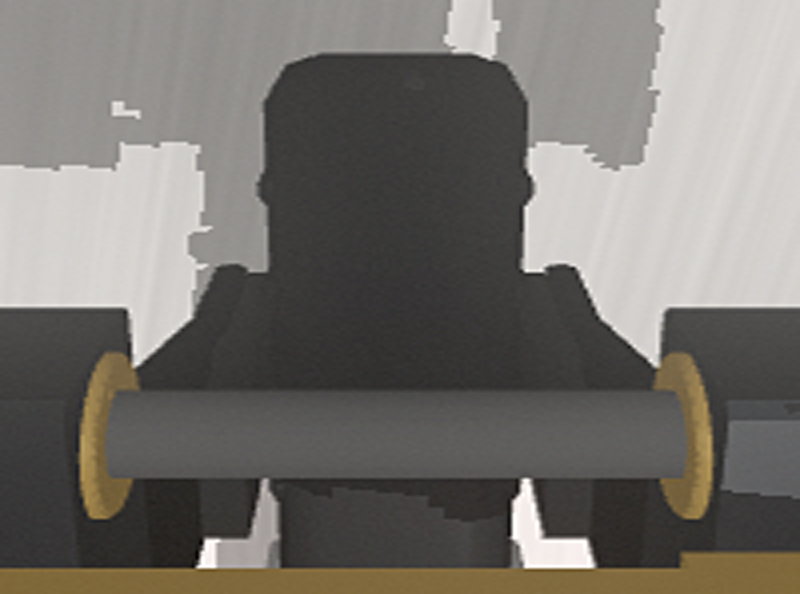

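>>> step_arm([
  {"xyz":[-0.0008,0,-0.0001],"rot":[0,0,0],"grip":0.02},
  {"xyz":[-0.0008,0,0],"rot":[0,0,0],"grip":0.02},
  {"xyz":[-0.0008,0,-0.0001],"rot":[0,0,0],"grip":0.02},
])

```text
t: 20.07
ee_pos: [0.511, 0.0524, 0.104]
eef_rot: [2.041, 2.388, -0.001]
wrist_force: [-0.6, 0.2, -2.9]
finger_gap: 0.0299
```

>>> step_arm([
  {"xyz":[-0.0008,0,-0.0001],"rot":[0,0,0],"grip":0.02},
  {"xyz":[-0.0008,0,0],"rot":[0,0,0],"grip":0.02},
  {"xyz":[0,0,0],"rot":[0,0,0],"grip":0.02},
])

```text
t: 20.32
ee_pos: [0.5112, 0.0511, 0.1041]
eef_rot: [2.041, 2.388, -0.001]
wrist_force: [-0.3, -0.2, -3.9]
finger_gap: 0.0298
```

>>> step_arm([
  {"xyz":[-0.0005,0,0],"rot":[0,0,0],"grip":0.02},
  {"xyz":[-0.0005,0,0],"rot":[0,0,0],"grip":0.02},
  {"xyz":[-0.0005,0,0],"rot":[0,0,0],"grip":0.02},
  {"xyz":[0,0,0],"rot":[0,0,0],"grip":0.02},
])

```text
t: 20.65
ee_pos: [0.5116, 0.0497, 0.1042]
eef_rot: [2.04, 2.388, -0.0]
wrist_force: [-0.1, 0.0, -3.1]
finger_gap: 0.0301
```

```bash
python3 -c "
from rel import *
rel()"
```

```text
t 20.65 along -0.0480 lat -0.0000 z 0.1042 yaw 98.99 tilt [-5.e-04  2.e-04 -1.e+00] F tool [ 0.1 -0.1  3.1] tau [-0.051  0.183  0.081] gap 0.030062952938820074
```

>>> step_arm([
  {"xyz":[-0.0005,0,0],"rot":[0,0,0],"grip":0.02},
  {"xyz":[-0.0005,0,0],"rot":[0,0,0],"grip":0.02},
  {"xyz":[-0.0005,0,0],"rot":[0,0,0],"grip":0.02},
  {"xyz":[0,0,0],"rot":[0,0,0],"grip":0.02},
])

```text
t: 20.98
ee_pos: [0.5119, 0.0485, 0.1042]
eef_rot: [2.04, 2.389, 0.001]
wrist_force: [-0.1, -0.5, -3.0]
finger_gap: 0.03
```

```bash
python3 -c "
from rel import *
rel()"
```

```text
t 20.9833 along -0.0468 lat 0.0001 z 0.1042 yaw 99.00 tilt [-1.e-04  5.e-04 -1.e+00] F tool [-0.5 -0.1  3. ] tau [-0.121  0.244 -0.013] gap 0.029996163138316392
```

>>> step_arm([
  {"xyz":[-0.0005,0,0],"rot":[0,0,0],"grip":0.02},
  {"xyz":[-0.0005,0,0],"rot":[0,0,0],"grip":0.02},
  {"xyz":[0,0,0],"rot":[0,0,0],"grip":0.02},
])

```text
t: 21.23
ee_pos: [0.5119, 0.0483, 0.1042]
eef_rot: [-2.04, -2.389, -0.002]
wrist_force: [0.7, 3.1, -2.8]
finger_gap: 0.0299
```

```bash
python3 - <<'E'
from rel import *
rel()
im=grab_frame("side"); cv2.imwrite("pics/s16.png",cv2.resize(im[150:220,340:420,::-1],None,fx=8,fy=8,interpolation=cv2.INTER_CUBIC))
im=grab_frame("wrist"); cv2.imwrite("pics/w16.png",cv2.resize(im[140:345,220:420,::-1],None,fx=4,fy=2.9,interpolation=cv2.INTER_CUBIC))
E
```

```text
t 21.2333 along -0.0466 lat 0.0001 z 0.1042 yaw -260.98 tilt [ 9.e-04  5.e-04 -1.e+00] F tool [2.9 1.2 2.8] tau [-0.158  0.797  0.013] gap 0.029898030834306512
```

View pics/s16.png

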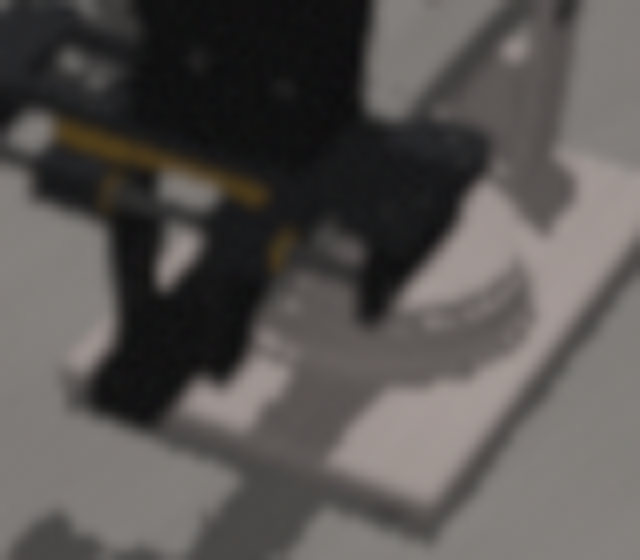

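View pics/w16.png

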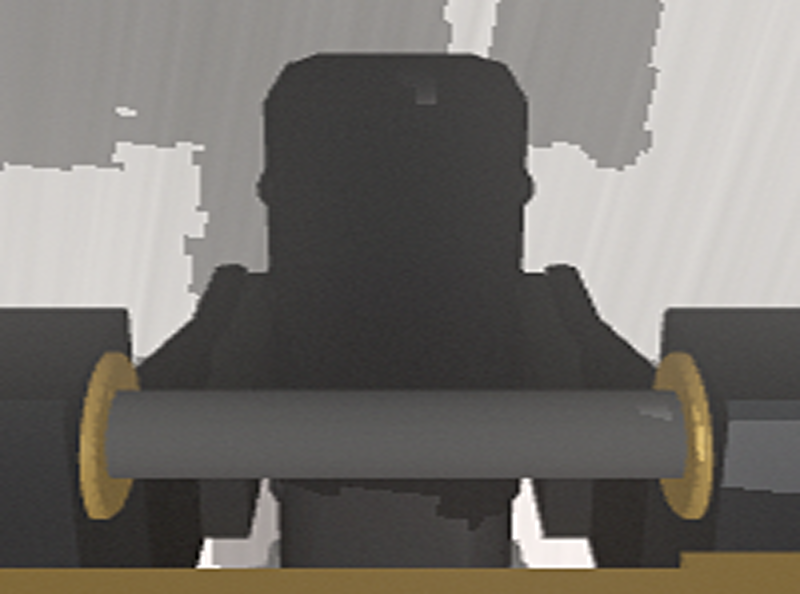

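>>> step_arm([
  {"xyz":[-0.0005,0,0],"rot":[0,0,0],"grip":0.02},
  {"xyz":[-0.0005,0,0],"rot":[0,0,0],"grip":0.02},
  {"xyz":[0,0,0],"rot":[0,0,0],"grip":0.02},
])

```text
t: 21.58
ee_pos: [0.5119, 0.0482, 0.1043]
eef_rot: [-2.039, -2.389, -0.003]
wrist_force: [-1.0, 5.9, -2.9]
finger_gap: 0.0296
```

```bash
python3 -c "
from rel import *
rel()"
```

```text
t 21.5833 along -0.0465 lat 0.0000 z 0.1043 yaw -260.95 tilt [ 2.e-03  6.e-04 -1.e+00] F tool [ 5.9 -0.1  2.9] tau [-0.142  1.456  0.049] gap 0.02955006838825096
```

>>> step_arm([
  {"xyz":[0.0006,0,0],"rot":[0,0,0],"grip":0.02},
  {"xyz":[0.0006,0,0],"rot":[0,0,0],"grip":0.03},
  {"xyz":[0,0,0],"rot":[0,0,0],"grip":0.035},
  {"xyz":[0,0,0],"rot":[0,0,0],"grip":0.042},
  {"xyz":[0,0,0],"rot":[0,0,0],"grip":0.05},
  {"xyz":[0,0,0],"rot":[0,0,0],"grip":0.06},
  {"xyz":[0,0,0],"rot":[0,0,0],"grip":0.06},
  {"xyz":[0,0,-0.006],"rot":[0,0,0],"grip":0.06},
  {"xyz":[0,0,-0.012],"rot":[0,0,0],"grip":0.065},
  {"xyz":[0.005,0,-0.02],"rot":[0,0,0],"grip":0.07},
  {"xyz":[0.01,0,-0.025],"rot":[0,0,0],"grip":0.08},
  {"xyz":[0.01,0,-0.025],"rot":[0,0,0],"grip":0.085},
])

```text
t: 22.58
ee_pos: [0.5077, 0.0725, 0.1939]
eef_rot: [2.041, 2.388, -0.0]
wrist_force: [0.7, 0.0, 0.0]
finger_gap: 0.0762
```

>>> step_arm([
  {"xyz":[0.01,0,-0.02],"rot":[0,0,0],"grip":0.085},
  {"xyz":[0.01,0,-0.015],"rot":[0,0,0],"grip":0.085},
  {"xyz":[0.005,0,-0.005],"rot":[0,0,0],"grip":0.085},
  {"xyz":[0,0,0],"rot":[0,0,0],"grip":0.085},
])

```text
t: 22.92
ee_pos: [0.5046, 0.0987, 0.2343]
eef_rot: [2.036, 2.389, 0.005]
wrist_force: [0.3, 0.1, -0.3]
finger_gap: 0.0842
```

```bash
python3 - <<'E'
from rel import *
rel()
import pickle
pickle.dump((get_calibration("wrist"),state()),open("w17.pkl","wb"))
im=grab_frame("side"); cv2.imwrite("pics/s17.png",cv2.resize(im[150:220,340:420,::-1],None,fx=8,fy=8,interpolation=cv2.INTER_CUBIC))
im=grab_frame("wrist"); cv2.imwrite("pics/w17.png",im[:,:,::-1])
E
```

```text
t 22.9167 along -0.0975 lat 0.0008 z 0.2343 yaw 99.12 tilt [-1.0e-04  4.1e-03 -1.0e+00] F tool [0.1 0.4 0.3] tau [-0.077 -0.043 -0.02 ] gap 0.08416119433692125
```

View pics/s17.png

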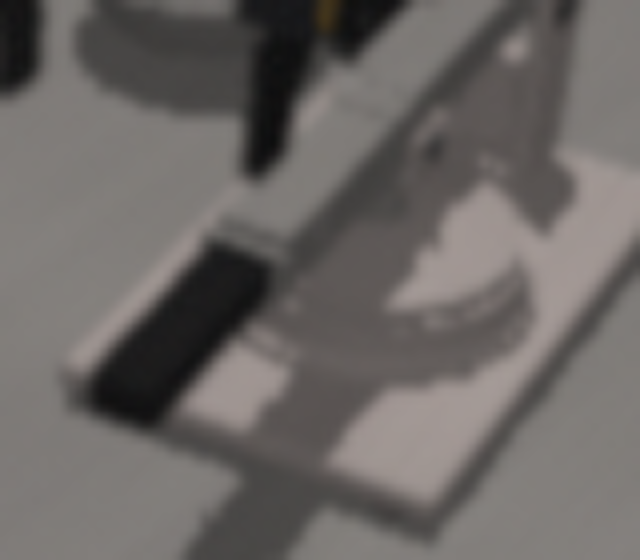

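View pics/w17.png

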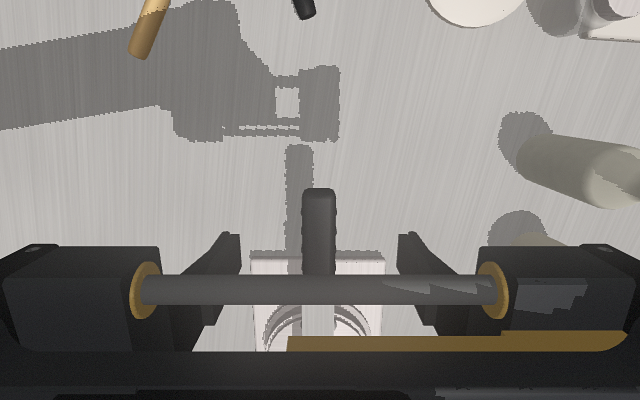

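>>> step_arm([
  {"xyz":[0.01,0,0],"rot":[0,0,0],"grip":0.085},
  {"xyz":[0.02,0,0],"rot":[0,0,0],"grip":0.085},
  {"xyz":[0.02,0,0],"rot":[0,0,0],"grip":0.085},
  {"xyz":[0.02,0,0],"rot":[0,0,0],"grip":0.085},
  {"xyz":[0.02,0,0],"rot":[0,0,0],"grip":0.085},
  {"xyz":[0.01,0,0],"rot":[0,0,0],"grip":0.085},
  {"xyz":[0,0,0],"rot":[0,0,0],"grip":0.085},
  {"xyz":[0,0,0],"rot":[0,0,0],"grip":0.085},
])

```text
t: 23.68
ee_pos: [0.4881, 0.1955, 0.2314]
eef_rot: [-2.039, -2.389, 0.003]
wrist_force: [-0.1, -0.6, -0.1]
finger_gap: 0.085
```

```bash
python3 - <<'E'
from rel import *
rel()
im=grab_frame("wrist"); cv2.imwrite("pics/w18.png",im[:,:,::-1])
im=grab_frame("side"); cv2.imwrite("pics/s18.png",cv2.resize(im[150:220,340:420,::-1],None,fx=8,fy=8,interpolation=cv2.INTER_CUBIC))
im=grab_frame("top"); cv2.imwrite("pics/t18.png",cv2.resize(im[180:240,320:440,::-1],None,fx=6.5,fy=6.5,interpolation=cv2.INTER_CUBIC))
E
```

```text
t 23.6833 along -0.1957 lat -0.0001 z 0.2314 yaw -260.97 tilt [-7.0e-04 -1.5e-03 -1.0e+00] F tool [-0.6 -0.2  0.1] tau [-0.148 -0.066 -0.004] gap 0.08497123085444287
```

View pics/w18.png

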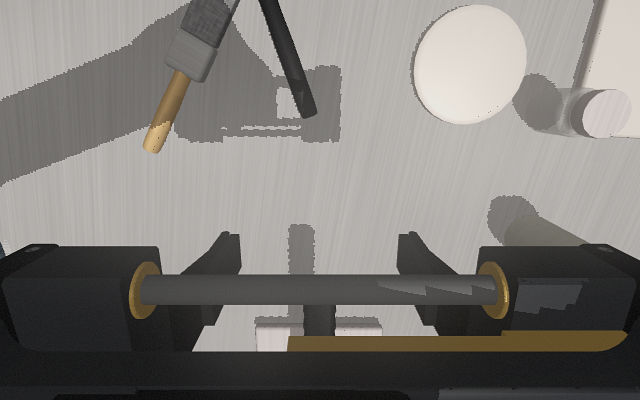

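View pics/s18.png

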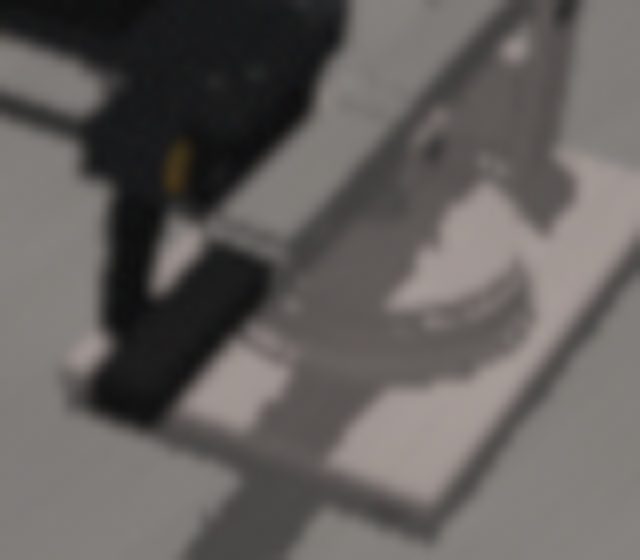

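View pics/t18.png

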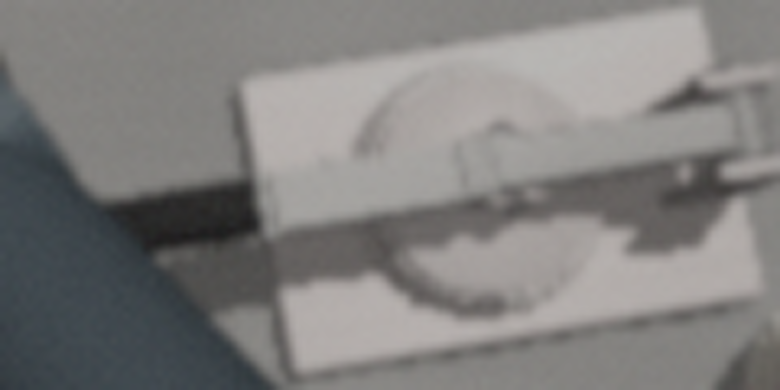

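>>> step_arm([
  {"xyz":[-0.01,0,0],"rot":[0,0,0],"grip":0.085},
  {"xyz":[-0.02,0,0],"rot":[0,0,0],"grip":0.085},
  {"xyz":[-0.025,0,0],"rot":[0,0,0],"grip":0.085},
  {"xyz":[-0.025,0,0],"rot":[0,0,0],"grip":0.085},
  {"xyz":[-0.025,0,0],"rot":[0,0,0],"grip":0.085},
  {"xyz":[-0.025,0,0],"rot":[0,0,0],"grip":0.085},
  {"xyz":[-0.025,0,0],"rot":[0,0,0],"grip":0.085},
  {"xyz":[-0.025,0,0],"rot":[0,0,0],"grip":0.085},
  {"xyz":[-0.02,0,0],"rot":[0,0,0],"grip":0.085},
  {"xyz":[-0.01,0,0],"rot":[0,0,0],"grip":0.085},
  {"xyz":[0,0,0],"rot":[0,0,0],"grip":0.085},
  {"xyz":[0,0,0],"rot":[0,0,0],"grip":0.085},
])

```text
t: 24.83
ee_pos: [0.521, -0.0118, 0.2322]
eef_rot: [-2.042, -2.387, -0.0]
wrist_force: [0.1, 0.0, 0.4]
finger_gap: 0.0848
```

```bash
python3 - <<'E'
from rel import *
rel()
import pickle
pickle.dump((get_calibration("wrist"),state()),open("w19.pkl","wb"))
im=grab_frame("wrist"); cv2.imwrite("pics/w19.png",im[:,:,::-1]); cv2.imwrite("pics/w19c.png",cv2.resize(im[120:275,260:380,::-1],None,fx=5,fy=3.8,interpolation=cv2.INTER_CUBIC))
E
```

```text
t 24.8333 along 0.0142 lat -0.0005 z 0.2322 yaw -261.08 tilt [ 4.e-04 -0.e+00 -1.e+00] F tool [-0.   0.1 -0.4] tau [-0.126  0.001 -0.039] gap 0.08476281552650376
```

View pics/w19.png

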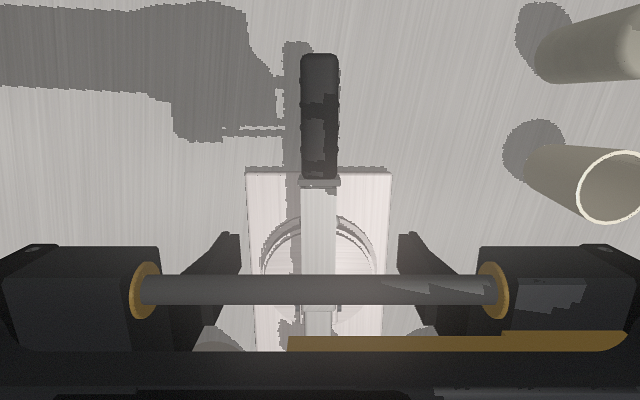

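View pics/w19c.png

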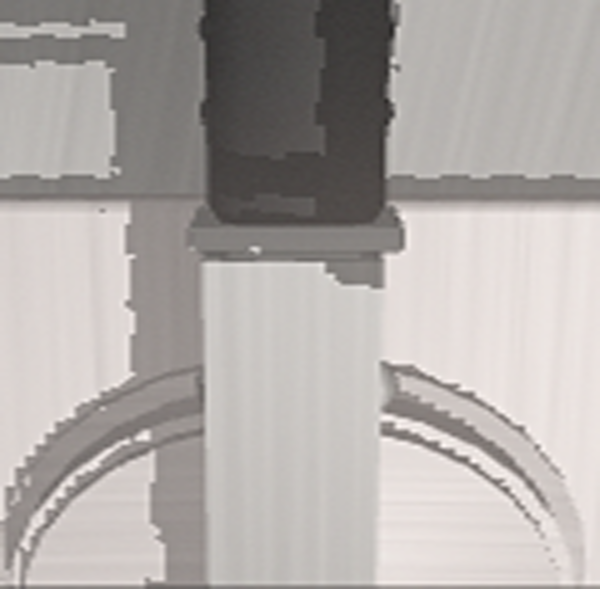

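```bash
python3 - <<'E'
from rel import *
import pickle
c,s=pickle.load(open("w19.pkl","rb"))
im=cv2.imread("pics/w19.png"); cv2.imwrite("pics/w19d.png",cv2.resize(im[165:240,288:352],None,fx=8,fy=8,interpolation=cv2.INTER_NEAREST))
D=lambda x,y:(260+x/5-.4,120+y/3.8-.4)
a,b=unproj(c,D(204,262),.125),unproj(c,D(381,262),.125); m=(a+b)/2
print(m,np.linalg.norm(a-b),(m-Mo)@u,(m-Mo)@n)
for L in (.034,):
  for sg in (1,-1):
    for pr in (.011+.007,.011+.005,.015): 
      p=m+u*L+sg*n*pr; p[2]=.11; q=proj(c,p); print(sg,pr,q.round(1),((q[0]-288+.5)*8,(q[1]-165+.5)*8))
E
```

```text
[ 0.52009728 -0.0046486   0.125     ] 0.029332488851283978 0.007003055455849706 -0.00021299155315302736
1 0.018 [338.2 220.5] (np.float64(405.9422440348503), np.float64(447.95015837411415))
1 0.016 [336.  220.5] (np.float64(388.19893591247046), np.float64(448.0146361240661))
1 0.015 [334.9 220.5] (np.float64(379.32737529911356), np.float64(448.0468746594606))
-1 0.018 [298.3 220.6] (np.float64(86.60082013054625), np.float64(449.11061933989754))
-1 0.016 [300.5 220.6] (np.float64(104.33989267991001), np.float64(449.04615698167595))
-1 0.015 [301.7 220.6] (np.float64(113.20952237027677), np.float64(449.0139254630999))
```

View pics/w19d.png

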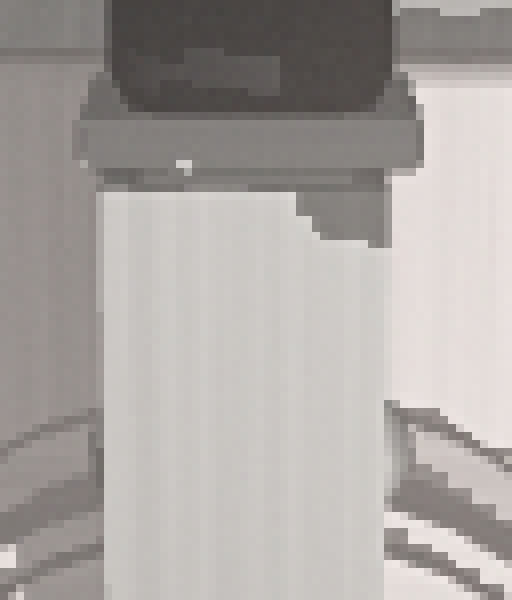

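```bash
python3 -c "
from station import *
print(job_done())"
```

```text
the job is handed in; nothing more can be done
None
```

The handle is back in the press's socket, and I handed the job in at about 25 s of the 51 s allowed.

**What I did:**
- I gripped the stem with the pads over the rear halves of the buttons. The finger gap of 21.7 mm showed the buttons were flush with the stem.
- I slid the stem in until the pads met the rim, at about 2.6 N. The lever slid back in its slot as I pushed on.
- I let go, took hold of the black grip and pushed the handle on. The highest push reading was 8.6 N, and it fell after I raised the grip about 1 mm.
- The push force dropped to zero at about 39 mm by the arm's reading, which I took as the buttons popping out. The handle then met a firm stop, and I held about 6 N against it before letting go.

**Last checks:**
- **Buttons:** In the final wrist picture both stand proud of the socket sides, within a couple of pixels of where they should be 34 mm inside the mouth.
- **Collar:** It sits at the mouth, which is now about 7 mm back from where I first measured it because of the hinge's end play.
- **Lever:** It looks closed and level in the side picture, but I did not measure its angle.
- **Robot:** It was clear of everything, with wrist force near zero.
- **Bystanders:** My moves stayed clear of them, but I did not measure their positions again at the end.

No check failed.

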